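# Charge the deburring tub with tumbling chips

### The arm

A 6-joint arm with a two-finger parallel gripper is mounted at the origin on a cart in front of the work surface, level with it; the furniture and walls round the work are solid. World frame = base frame: x ahead of the robot, y to its left, z up, the work surface at z = 0. Lengths are in m, angles in degrees, forces in N, time in s.
With the tool pointing down it reaches from about 0.3 to 0.75 m from the base axis. Payload 8.5 kg.
Tool frame: the origin (TCP) lies on the centre line of the jaws, within the pads' length; the fingertips stand env.tcp_to_tips ahead of it and the grasp point (between the pads) lies 8 mm behind it (env.tcp_to_tips is the distance from the TCP to the fingertips, in m); z points along the fingers, y is the direction in which the jaws open and shut (so a half turn about z gives the same grasp; the last joint's range is limited). The gripper opens to 85 mm and grips with 20 to 120 N. Pads are 22 mm wide; open, the fingers measure 114 mm over their backs; the gripper's body (76 mm by 85 mm) begins 54 mm behind the grasp point. The pads swing forward as they close: fully open they stand 13 mm farther back than shut.
Start: joints at [-87.622, 21.807, 74.336, -0, 83.858, -12.336], TCP at [0.14, -0.532, 0.242] pointing down, gripper open.
Joint ranges: [-178.18, 178.18], [-50.72, 133.34], [12.68, 142.11], [-81.47, 261.47], [9.98, 163.14], [-165.26, 165.26]. Speed limits (degrees/s): [136.94, 136.94, 180, 180, 180, 180].

### API

Orientations are given as a 3x3 rotation matrix whose columns are the frame's x, y, z axes.
In Python, from rig import env gives the robot as it stands. The module is installed in compiled form; this text tells all that it offers.
- The arm moves only by the tool carry_out, never from a script. Its argument "rows" is a list of rows, each an object of numbers: "tx", "ty", "tz": the shift along the tool's x, y, z in cm; "yaw": the turn about the tool's z in rad. In form: [{"tx": .., "ty": .., "tz": .., "yaw": ..}, ...]. A call has 1 to 12 rows; each row shifts and turns the pose as measured when the row begins, along the tool's axes as they then stand; what a row does not reach is not made up. A row lasts 1/10 s, in which the tool goes at most 50 mm and 8.59 degrees, less where a joint would pass 70% of its speed; a pose out of reach is approached as far as the arm can. A call is refused whole if a number of a shift passes 5 or a number of a turn 0.15, either way. A call with a gripper value outside its range is refused whole. "jaw" is the closure, from -1 (fully open) to 1 (shut), set as the call begins (left out, the last holds). The fingers move at their own pace and stop on an object; "squeeze" is the grip in N (left out, the last holds). Time passes only in rows, so rows that do not move let the fingers close. It gives the time, the measured TCP pose, the force and the opening at its end, in the units of the state.
- env.observe(): the state, without advancing time (a new reading comes with each control period).
- env.get_image(name): name is "scene" or "top" or "wrist"; returns the picture (384x512x3 uint8, red, green, blue); there is no depth.
- env.camera_params(name): a dict with "vertical_fov" (degrees; the focal length in pixels is half the picture's height over the tangent of half this angle, whatever the lens; pixels are square), "cx", "cy" (the principal point, pixels), "view" (4x4, takes a point from world to camera coordinates). Camera axes: x right, y up, looking along -z (the intrinsics and any distortion apply to the point x, -y, -z); pixel columns grow to the right and rows downward; lengths in m; the calibration is good to about 2 mm. A picture is of the moment at which its call begins: read the wrist's pose just before it. camera_params takes no time and is no camera call; for the wrist camera it gives the pose at the moment of the call.
- env.close_job(): hands the job in, once; it reports no verdict.
The state is a dict: "time_s": time; "q": joint angles; "qvel": joint speeds; "joint_efforts": joint torques, N m; "position": TCP position; "tool_rot": TCP orientation; "ft_force": force on the tool from outside, world axes, zero at the start; "wrist_torque": the same for the moment, N m; "grip_width": finger opening in m.
Only numpy, scipy, OpenCV 4.12 (cv2) and the standard library are available. Lean on these libraries where they do the work, as an engineer would, in place of code of your own. Each camera call takes 0.05 s, during which the arm holds its last target. There are 200 camera calls.

### The job

Lift the deburring tub's spring-assisted lid until the springs hold it open by themselves, then use the scoop to move all the ceramic tumbling chips out of the pan into the tub; chips in the pan must not be picked or pushed with the fingers, but one that was spilled outside the pan may be picked up by hand. When the pan is empty, lay the empty scoop right way up on the free bench, beside the pan and the tub, close the lid fully, and leave the other things on the bench alone.

Things in the scene. Friction and masses are not known exactly. Their poses are not given: they have to be found in the camera images.
- pan_floor (a point): Centre of the pan's floor surface, 3 mm above the bench. The pan is bare sheet metal, fixed; its floor is 190 mm long (along its x) and 176 mm wide (y). Walls 47 mm high (over the bench), 3 mm thick, stand at both sides (inner faces at y = +-88 mm) and at the far end (inner face at x = +95 mm); the other end (x = -95 mm), which faces the middle of the bench (to the robot's left), is open, with only the 3 mm step of the floor. x points from the open end to the far wall, z up.
- tub_floor (a point): Centre of the inner floor of the deburring tub, 29 mm above the bench; the tub is a fixed grey steel box, inside 158 mm (x) by 208 mm (y), walls 6 mm thick with their rim 71 mm above this point. x points away from the robot, to the hinge side; z up. Seated chips lie inside it below the rim.
- lid_hinge (a point): Middle of the lid's hinge line, at the tub's far wall, 90 mm in x and 74 mm in z from tub_floor. The line runs along y. Two spring barrels (15 mm thick) sit on it at y = +-70 mm.
- lid_bar (a point): Middle of the lid's grab bar, a round steel bar 14 mm thick and 110 mm long along the tub's y, 224 mm from the hinge line; it stands about 45 mm in front of the lid's front edge with free space above, below and between (gap to the lid 38 mm, to the tub's front wall 42 mm), held by a rod at each end. With the lid closed it is about 105 mm above the bench.
- lid (a joint): Lid angle, rad: 0 closed, 1.75 fully open (leaning slightly back, bar about 0.32 m above the bench). The lid is a 176 x 226 x 6 mm plate of 1.2 kg. Springs carry most of its weight: below about 0.7 rad it sinks shut by itself, slowly; above about 0.9 rad the springs swing it up to 1.75 and hold it. Lifting takes about 1 N at the bar (plus damping), pulling it back from open about 3.5 N.
- scoop_grip (a point): Centre of the scoop's handle, a bar 80 mm long (x), 20 mm wide (y), 28 mm high, grippy rubber, level when the scoop lies flat, then 52 mm above the surface. The scoop's x points from handle to nose, z up out of the bowl. Steel, 0.22 kg in all, centre of mass about 70 mm ahead of this point. It lies flat on the bowl's underside.
- scoop_lip (a point): Middle of the scoop's front edge, on the underside: 135 mm ahead (x) and 52 mm below (z) the handle's centre. The bowl reaches 80 mm back from it: flat floor 2 mm thick and 84 mm wide, side walls 30 mm high (they start 34 mm behind the lip, so that neighbouring chips do not jam on them), back wall 36 mm high.
- chip0_center (a point): Centre of a tumbling chip: off-white ceramic, lens-shaped (round, 34 mm across, 22 mm thick, bevelled to 14 mm flats on both faces), smooth and slippery (friction about 0.25), about 25 g. Absent in some runs.
- chip1_center (a point): Centre of a tumbling chip: off-white ceramic, lens-shaped (round, 34 mm across, 22 mm thick, bevelled to 14 mm flats on both faces), smooth and slippery (friction about 0.25), about 25 g. Absent in some runs.
- chip2_center (a point): Centre of a tumbling chip: off-white ceramic, lens-shaped (round, 34 mm across, 22 mm thick, bevelled to 14 mm flats on both faces), smooth and slippery (friction about 0.25), about 25 g. Absent in some runs.
- chip3_center (a point): Centre of a tumbling chip: off-white ceramic, lens-shaped (round, 34 mm across, 22 mm thick, bevelled to 14 mm flats on both faces), smooth and slippery (friction about 0.25), about 25 g. Absent in some runs.
- chip4_center (a point): Centre of a tumbling chip: off-white ceramic, lens-shaped (round, 34 mm across, 22 mm thick, bevelled to 14 mm flats on both faces), smooth and slippery (friction about 0.25), about 25 g. Absent in some runs.
- chip5_center (a point): Centre of a tumbling chip: off-white ceramic, lens-shaped (round, 34 mm across, 22 mm thick, bevelled to 14 mm flats on both faces), smooth and slippery (friction about 0.25), about 25 g. Absent in some runs.
- chip6_center (a point): Centre of a tumbling chip: off-white ceramic, lens-shaped (round, 34 mm across, 22 mm thick, bevelled to 14 mm flats on both faces), smooth and slippery (friction about 0.25), about 25 g. Absent in some runs.
- chip7_center (a point): Centre of a tumbling chip: off-white ceramic, lens-shaped (round, 34 mm across, 22 mm thick, bevelled to 14 mm flats on both faces), smooth and slippery (friction about 0.25), about 25 g. Absent in some runs.
- wood_block: Bystander, to be left alone: softwood block, 115 x 55 x 40 mm, lying flat; origin at the centre of its underside.
- tape_measure: Bystander, to be left alone: tape measure, 87 x 38 x 66 mm; origin at the centre of its underside.
- spray_can: Bystander, to be left alone: spray can, 59 mm across, 200 mm tall; origin at the centre of its underside.

How it is judged:
By the outcome, as a careful person would: the job done as asked, in the order asked, and still so for the second after the job is handed in, with the robot touching nothing.
Of chip0, chip1, chip2, chip3, chip4, chip5, chip6, chip7 only 4 to 7 are there at a start; the rules pass over those that are not, and their reading is None.
At some moment in a run one of scoop may be knocked a few centimetres aside while the robot is not near it.
It also fails if it takes over 210 s, if anything falls off the work surface, if the arm or the gripper's body presses on something with over 40 N, if the wrist force passes 120 N, or if a joint passes its speed limit or range.

## Working session

There is one attempt and no reset: what is moved stays moved. The work goes in short steps, Python scripts to look and compute and a tool call to move; the robot and the scene stay as the last step left them, time stands still between calls to the robot, and variables do not carry over. Pictures are saved under pics/ and viewed, about 12 in all and at most 16, crops included, and the job is handed in when it is done.

Besides the shell and the picture viewer there is one more tool, called by a JSON object that holds its "api" and its "payload", one argument or row to a line. carry_out: Moves the arm, as the interface text tells. Its arguments: {"type":"object","properties":{"rows":{"type":"array","items":{"type":"object","properties":{"tx":{"type":"number"},"ty":{"type":"number"},"tz":{"type":"number"},"yaw":{"type":"number"}}}},"jaw":{"type":"number"},"squeeze":{"type":"number"}},"required":["rows"]}

```bash
mkdir -p pics; cat > h.py <<'E'
import numpy as np, cv2
from rig import env
def snap(n,f):
    p=env.camera_params(n); im=env.get_image(n); cv2.imwrite('pics/'+f+'.png',im[:,:,::-1]); return im,p
def f_(p): return 192/np.tan(np.radians(p['vertical_fov'])/2)
def ray(p,u,v,z):
    V=np.array(p['view']);R=V[:3,:3];t=V[:3,3];c=-R.T@t
    d=R.T@np.array([(u-p['cx'])/f_(p),-(v-p['cy'])/f_(p),-1]); return c+d*(z-c[2])/d[2]
def proj(p,X):
    V=np.array(p['view']);x=V[:3,:3]@np.array(X)+V[:3,3]; return p['cx']+f_(p)*x[0]/-x[2], p['cy']-f_(p)*x[1]/-x[2]
def st():
    o=env.observe(); print(o['time_s'],np.round(o['position'],4),np.round(o['tool_rot'],3).tolist(),np.round(o['ft_force'],1),round(o['grip_width'],4)); return o
E
python3 - <<'E'
from h import *
o=st(); print(env.tcp_to_tips)
a,p=snap('top','t0'); b,p2=snap('scene','s0')
for q in (p,p2): print(q)
cv2.imwrite('pics/both.png',cv2.resize(a,(800,600))[:,:,::-1])
E
```

```text
0.0 [ 0.1397 -0.5317  0.2417] [[0.967, 0.254, -0.0], [0.254, -0.967, 0.002], [0.0, -0.001, -1.0]] [ 0.   0.3 -1.1] 0.0853
0.011
{'vertical_fov': 43.83768941421171, 'cx': 254.13786031513712, 'cy': 184.91429056255805, 'view': array([[ 0.00419268, -0.99996832,  0.00676675, -0.06576949],
       [ 0.99380227,  0.00491832,  0.11105341, -0.52288078],
       [-0.11108317,  0.0062592 ,  0.9937914 , -1.65765429],
       [ 0.        ,  0.        ,  0.        ,  1.        ]])}
{'vertical_fov': 47.02075613630631, 'cx': 256.3841396082846, 'cy': 186.57326214015174, 'view': array([[-0.66016002, -0.75112165,  0.00224136,  0.30456871],
       [ 0.41748379, -0.36444216,  0.83239966, -0.29876862],
       [-0.62441656,  0.55045271,  0.55417125, -1.48226414],
       [ 0.        ,  0.        ,  0.        ,  1.        ]])}
```

View pics/both.png

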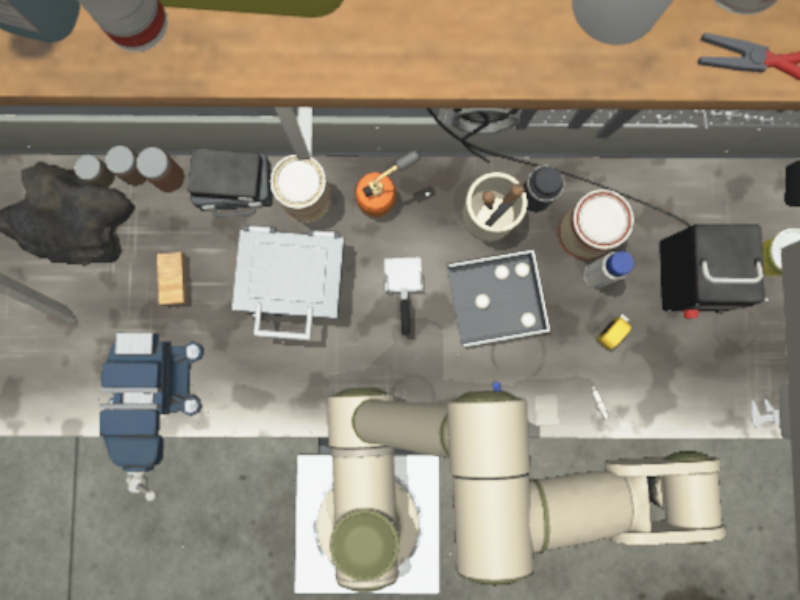

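View pics/s0.png

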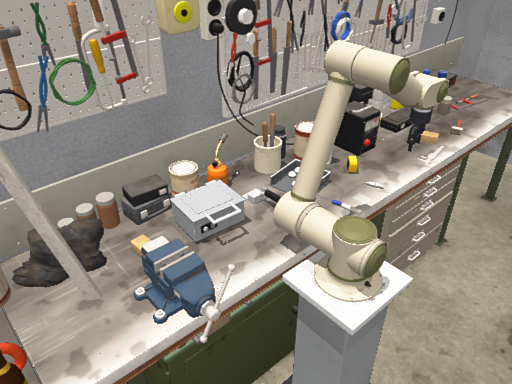

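The top view (800x600 scale) shows the tub at about (290,275) with its bar at (283,330), the scoop at (404,290) with its nose away from the robot, and the pan at (498,298) with 4 chips in it. I'll enlarge it to measure.

```bash
python3 - <<'E'
from h import *
a=cv2.imread('pics/t0.png')[135:235,140:365]
cv2.imwrite('pics/t0z.png',cv2.resize(a,None,fx=3.5,fy=3.5,interpolation=cv2.INTER_CUBIC))
E
```

```text
(no output)
```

View pics/t0z.png

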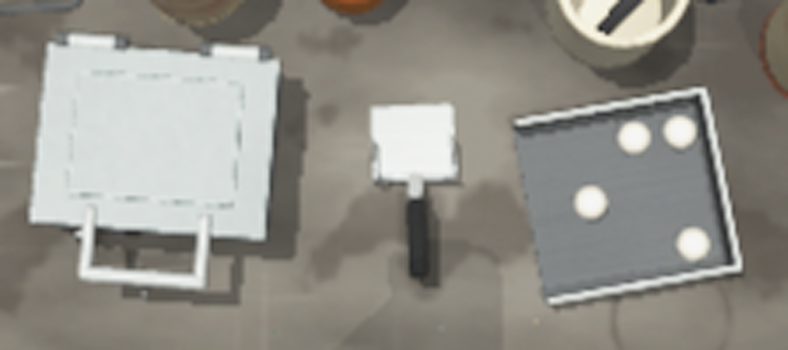

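```bash
python3 - <<'E'
from h import *
p=env.camera_params('top')
for n,z,L in [('bar',.107,[(85,275),(203,285)]),('lid',.106,[(47,42),(278,60),(265,240),(30,222)]),('handle',.066,[(417,195),(418,277)]),('nose',.002,[(372,105),(453,104)]),('pan',.047,[(515,122),(706,90),(742,270),(549,304)]),('chip',.022,[(634,137),(680,131),(590,202),(693,243)])]:
    P=[ray(p,u/3.5+140,v/3.5+135,z)[:2] for u,v in L]; print(n,np.round(P,4).tolist(), [round(float(np.linalg.norm(P[i]-P[i-1])),3) for i in range(len(P))],np.round(np.mean(P,0),4))
E
```

```text
bar [[0.4166, 0.2373], [0.4075, 0.1244]] [0.113, 0.113] [0.412  0.1808]
lid [[0.6426, 0.28], [0.6261, 0.0555], [0.4509, 0.0658], [0.4672, 0.2914]] [0.176, 0.225, 0.175, 0.226] [0.5467 0.1732]
handle [[0.499, -0.0805], [0.4181, -0.0817]] [0.081, 0.081] [ 0.4586 -0.0811]
nose [[0.5984, -0.0349], [0.5999, -0.1185]] [0.084, 0.084] [ 0.5992 -0.0767]
pan [[0.575, -0.179], [0.6085, -0.3714], [0.4275, -0.4043], [0.3929, -0.2121]] [0.185, 0.195, 0.184, 0.195] [ 0.501  -0.2917]
chip [[0.5638, -0.302], [0.5702, -0.349], [0.4971, -0.2566], [0.456, -0.3605]] [0.123, 0.047, 0.118, 0.112] [ 0.5218 -0.317 ]
```

```bash
cat >> h.py <<'E'
import json
def plan(wps,step=.05,o=None):
    """wps: [x,y,z,phi_deg(tool x heading),step]; prints rows in tool axes (cm, rad)"""
    o=o or st(); P=np.array(o['position']); R=np.array(o['tool_rot']); ph=np.degrees(np.arctan2(R[1,0],R[0,0])); rows=[]
    for w in wps:
        T=np.array(w[:3]); s=w[4] if len(w)>4 else step
        dph=(w[3]-ph+180)%360-180; n=int(max(np.ceil(np.linalg.norm(T-P)/s-1e-6),np.ceil(abs(dph)/8.5-1e-6),1)); d=(T-P)/n
        for i in range(n):
            c,k=np.cos(np.radians(ph)),np.sin(np.radians(ph))
            rows.append(dict(tx=round(100*(c*d[0]+k*d[1]),1),ty=round(100*(k*d[0]-c*d[1]),1),tz=round(-100*d[2],1),yaw=round(-np.radians(dph/n),3))); ph+=dph/n
        P=T
    print(len(rows)); 
    for r in rows: print(json.dumps({a:b for a,b in r.items() if b}),end=', ')
    print()
E
python3 - <<'E'
from h import *
plan([[.36,-.33,.24,60],[.412,.181,.21,85.8]])
E
```

```text
0.1 [ 0.1397 -0.5317  0.2418] [[0.967, 0.254, -0.0], [0.254, -0.967, 0.001], [0.0, -0.001, -1.0]] [-0.6  0.4 -0.6] 0.0853
17
{"tx": 4.4, "ty": -2.3, "yaw": -0.132}, {"tx": 4.7, "ty": -1.7, "yaw": -0.132}, {"tx": 4.9, "ty": -1.1, "yaw": -0.132}, {"tx": 5.0, "ty": -0.4, "yaw": -0.132}, {"tx": 5.0, "ty": 0.2, "yaw": -0.132}, {"tx": 4.9, "ty": 0.9, "yaw": -0.132}, {"tx": 4.3, "ty": -1.9, "tz": 0.3, "yaw": -0.041}, {"tx": 4.3, "ty": -1.7, "tz": 0.3, "yaw": -0.041}, {"tx": 4.4, "ty": -1.6, "tz": 0.3, "yaw": -0.041}, {"tx": 4.5, "ty": -1.4, "tz": 0.3, "yaw": -0.041}, {"tx": 4.5, "ty": -1.2, "tz": 0.3, "yaw": -0.041}, {"tx": 4.6, "ty": -1.0, "tz": 0.3, "yaw": -0.041}, {"tx": 4.6, "ty": -0.8, "tz": 0.3, "yaw": -0.041}, {"tx": 4.6, "ty": -0.6, "tz": 0.3, "yaw": -0.041}, {"tx": 4.6, "ty": -0.4, "tz": 0.3, "yaw": -0.041}, {"tx": 4.7, "ty": -0.3, "tz": 0.3, "yaw": -0.041}, {"tx": 4.7, "ty": -0.1, "tz": 0.3, "yaw": -0.041},
```

{"api": "carry_out", "payload": {
  "rows": [
    {"tx":4.4,"ty":-2.3,"yaw":-0.132},
    {"tx":4.7,"ty":-1.7,"yaw":-0.132},
    {"tx":4.9,"ty":-1.1,"yaw":-0.132},
    {"tx":5.0,"ty":-0.4,"yaw":-0.132},
    {"tx":5.0,"ty":0.2,"yaw":-0.132},
    {"tx":4.9,"ty":0.9,"yaw":-0.132},
    {"tx":4.3,"ty":-1.9,"tz":0.3,"yaw":-0.041},
    {"tx":4.3,"ty":-1.7,"tz":0.3,"yaw":-0.041},
    {"tx":4.4,"ty":-1.6,"tz":0.3,"yaw":-0.041},
    {"tx":4.5,"ty":-1.4,"tz":0.3,"yaw":-0.041},
    {"tx":4.5,"ty":-1.2,"tz":0.3,"yaw":-0.041},
    {"tx":4.6,"ty":-1.0,"tz":0.3,"yaw":-0.041}
  ],
  "jaw": 0.2
}}

```text
validation failed for argument at $.ro...
```

```bash
python3 - <<'E'
from h import *
plan([[.412,.181,.21,85.8]])
E
```

```text
0.1 [ 0.1397 -0.5317  0.2418] [[0.967, 0.254, -0.0], [0.254, -0.967, 0.001], [0.0, -0.001, -1.0]] [-0.6  0.4 -0.6] 0.0853
16
{"tx": 2.8, "ty": -3.9, "tz": 0.2, "yaw": -0.078}, {"tx": 3.1, "ty": -3.6, "tz": 0.2, "yaw": -0.078}, {"tx": 3.3, "ty": -3.4, "tz": 0.2, "yaw": -0.078}, {"tx": 3.6, "ty": -3.1, "tz": 0.2, "yaw": -0.078}, {"tx": 3.8, "ty": -2.8, "tz": 0.2, "yaw": -0.078}, {"tx": 4.0, "ty": -2.5, "tz": 0.2, "yaw": -0.078}, {"tx": 4.2, "ty": -2.2, "tz": 0.2, "yaw": -0.078}, {"tx": 4.4, "ty": -1.9, "tz": 0.2, "yaw": -0.078}, {"tx": 4.5, "ty": -1.5, "tz": 0.2, "yaw": -0.078}, {"tx": 4.6, "ty": -1.2, "tz": 0.2, "yaw": -0.078}, {"tx": 4.7, "ty": -0.8, "tz": 0.2, "yaw": -0.078}, {"tx": 4.7, "ty": -0.5, "tz": 0.2, "yaw": -0.078}, {"tx": 4.8, "ty": -0.1, "tz": 0.2, "yaw": -0.078}, {"tx": 4.8, "ty": 0.3, "tz": 0.2, "yaw": -0.078}, {"tx": 4.7, "ty": 0.6, "tz": 0.2, "yaw": -0.078}, {"tx": 4.7, "ty": 1.0, "tz": 0.2, "yaw": -0.078},
```

{"api": "carry_out", "payload": {
  "rows": [
    {"tx":4.4,"ty":-2.3,"tz":0,"yaw":-0.13},
    {"tx":4.7,"ty":-1.7,"tz":0,"yaw":-0.13},
    {"tx":4.9,"ty":-1.1,"tz":0,"yaw":-0.13},
    {"tx":5.0,"ty":-0.4,"tz":0,"yaw":-0.13},
    {"tx":5.0,"ty":0.2,"tz":0,"yaw":-0.13},
    {"tx":4.9,"ty":0.9,"tz":0,"yaw":-0.13},
    {"tx":4.3,"ty":-1.9,"tz":0.3,"yaw":-0.04},
    {"tx":4.3,"ty":-1.7,"tz":0.3,"yaw":-0.04},
    {"tx":4.4,"ty":-1.6,"tz":0.3,"yaw":-0.04},
    {"tx":4.5,"ty":-1.4,"tz":0.3,"yaw":-0.04},
    {"tx":4.5,"ty":-1.2,"tz":0.3,"yaw":-0.04},
    {"tx":4.6,"ty":-1.0,"tz":0.3,"yaw":-0.04}
  ],
  "jaw": 0.2
}}

```text
time_s: 1.3
position: [0.3856, -0.0392, 0.2208]
tool_rot: [[0.259, 0.966, -0.002], [0.966, -0.259, 0.006], [0.006, -0.004, -1.0]]
ft_force: [-0.0, -0.7, 0.1]
grip_width: 0.034
```

```bash
sed -i 's/ if b}/}/; s/yaw=round(-np.radians(dph\/n),3)/yaw=round(-np.radians(dph\/n),2)/' h.py; python3 - <<'E'
from h import *
plan([[.412,.181,.21,85.8]])
E
```

```text
1.3 [ 0.3856 -0.0392  0.2208] [[0.259, 0.966, -0.002], [0.966, -0.259, 0.006], [0.006, -0.004, -1.0]] [-0.  -0.7  0.1] 0.034
5
{"tx": 4.4, "ty": -0.6, "tz": 0.2, "yaw": -0.04}, {"tx": 4.4, "ty": -0.5, "tz": 0.2, "yaw": -0.04}, {"tx": 4.4, "ty": -0.3, "tz": 0.2, "yaw": -0.04}, {"tx": 4.4, "ty": -0.1, "tz": 0.2, "yaw": -0.04}, {"tx": 4.4, "ty": 0.0, "tz": 0.2, "yaw": -0.04},
```

{"api": "carry_out", "payload": {
  "rows": [
    {"tx":4.4,"ty":-0.6,"tz":0.2,"yaw":-0.04},
    {"tx":4.4,"ty":-0.5,"tz":0.2,"yaw":-0.04},
    {"tx":4.4,"ty":-0.3,"tz":0.2,"yaw":-0.04},
    {"tx":4.4,"ty":-0.1,"tz":0.2,"yaw":-0.04},
    {"tx":4.4,"ty":0.0,"tz":0.2,"yaw":-0.03},
    {"tx":0,"ty":0,"tz":0,"yaw":0}
  ],
  "jaw": 0.2
}}

```text
time_s: 1.9
position: [0.4074, 0.1943, 0.211]
tool_rot: [[0.057, 0.998, -0.003], [0.998, -0.057, 0.007], [0.007, -0.004, -1.0]]
ft_force: [-0.1, 0.6, -0.3]
grip_width: 0.0341
```

```bash
python3 - <<'E'
from h import *
st(); a,p=snap('wrist','w0'); print(p['view'][:3,:3],[proj(p,X) for X in [(.4166,.2373,.105),(.4075,.1244,.105)]])
plan([[.412,.181,.097,85.8]])
E
```

```text
1.9 [0.4074 0.1943 0.211 ] [[0.057, 0.998, -0.003], [0.998, -0.057, 0.007], [0.007, -0.004, -1.0]] [-0.1  0.6 -0.3] 0.0341
[[ 0.99834764 -0.057314   -0.00413535]
 [ 0.05386917  0.95853361 -0.2798418 ]
 [ 0.02000273  0.27915663  0.96003722]] [(np.float64(264.2987259399288), np.float64(137.37920479919234)), (np.float64(260.22498617314614), np.float64(268.053933622805))]
1.95 [0.4074 0.1924 0.211 ] [[0.059, 0.998, -0.004], [0.998, -0.059, 0.006], [0.006, -0.004, -1.0]] [-0.2 -0.1  0.3] 0.0342
3
{"tx": -0.4, "ty": 0.2, "tz": 3.8, "yaw": 0.0}, {"tx": -0.4, "ty": 0.2, "tz": 3.8, "yaw": 0.0}, {"tx": -0.4, "ty": 0.2, "tz": 3.8, "yaw": 0.0},
```

View pics/w0.png

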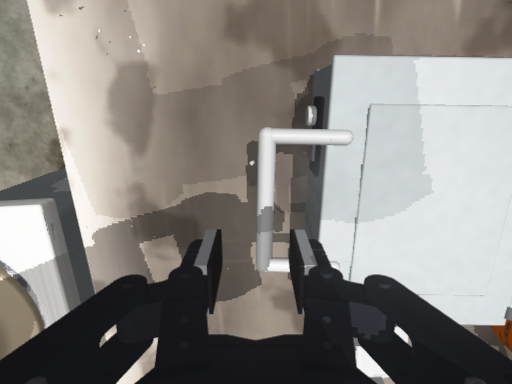

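The bar runs from (266,137) to (263,268), matching the prediction, and lies between the fingers. Descend and grip.

{"api": "carry_out", "payload": {
  "rows": [
    {"tx":-0.4,"ty":0.2,"tz":3.8,"yaw":0},
    {"tx":-0.4,"ty":0.2,"tz":3.8,"yaw":0},
    {"tx":-0.4,"ty":0.1,"tz":3.4,"yaw":0},
    {"tx":0,"ty":0,"tz":0.3,"yaw":0}
  ]
}}

```text
time_s: 2.35
position: [0.4124, 0.1782, 0.0959]
tool_rot: [[0.061, 0.998, 0.001], [0.998, -0.061, 0.006], [0.006, 0.0, -1.0]]
ft_force: [0.3, -0.2, 1.8]
grip_width: 0.0337
```

{"api": "carry_out", "payload": {
  "rows": [
    {"tx":0,"ty":0,"tz":0,"yaw":0},
    {"tx":0,"ty":0,"tz":0,"yaw":0},
    {"tx":0,"ty":0,"tz":0,"yaw":0},
    {"tx":0,"ty":0,"tz":0,"yaw":0}
  ],
  "jaw": 1,
  "squeeze": 25
}}

```text
time_s: 2.75
position: [0.414, 0.1772, 0.0997]
tool_rot: [[0.064, 0.998, 0.004], [0.998, -0.064, 0.007], [0.007, 0.004, -1.0]]
ft_force: [0.2, -0.0, -0.9]
grip_width: 0.0127
```

```bash
cat >> h.py <<'E'
HX=np.array([.6354,.1644]); DX=np.array([np.cos(np.radians(-4.2)),np.sin(np.radians(-4.2))])
def arc(ths,off):
    W=[]
    for t in ths:
        xy=HX-.224*np.cos(t)*DX; W.append([*(xy+off[:2]),.103+.224*np.sin(t)+off[2],85.8])
    return W
E
python3 - <<'E'
from h import *
o=st(); b=np.array(arc([.01],[0,0,0])[0][:3]); off=np.array(o['position'])-b; print(off)
plan(arc(np.arange(.16,1.5,.13),off))
E
```

```text
2.75 [0.414  0.1772 0.0997] [[0.064, 0.998, 0.004], [0.998, -0.064, 0.007], [0.007, 0.004, -1.0]] [ 0.2 -0.  -0.9] 0.0127
[ 0.0019987  -0.00364829 -0.00556867]
2.75 [0.414  0.1772 0.0997] [[0.064, 0.998, 0.004], [0.998, -0.064, 0.007], [0.007, 0.004, -1.0]] [ 0.2 -0.  -0.9] 0.0127
11
{"tx": -0.0, "ty": 0.3, "tz": -3.3, "yaw": 0.01}, {"tx": 0.0, "ty": 0.6, "tz": -2.8, "yaw": -0.0}, {"tx": 0.0, "ty": 1.0, "tz": -2.7, "yaw": -0.0}, {"tx": -0.0, "ty": 1.4, "tz": -2.6, "yaw": -0.0}, {"tx": 0.0, "ty": 1.7, "tz": -2.4, "yaw": -0.0}, {"tx": -0.0, "ty": 2.0, "tz": -2.1, "yaw": -0.0}, {"tx": 0.0, "ty": 2.2, "tz": -1.9, "yaw": -0.0}, {"tx": 0.0, "ty": 2.5, "tz": -1.6, "yaw": -0.0}, {"tx": -0.0, "ty": 2.6, "tz": -1.2, "yaw": -0.0}, {"tx": 0.0, "ty": 2.8, "tz": -0.9, "yaw": -0.0}, {"tx": 0.0, "ty": 2.9, "tz": -0.5, "yaw": -0.0},
```

{"api": "carry_out", "payload": {
  "rows": [
    {"tx":0,"ty":0.1,"tz":-1.5,"yaw":0},
    {"tx":0,"ty":0.2,"tz":-1.6,"yaw":0},
    {"tx":0,"ty":0.5,"tz":-2.8,"yaw":0},
    {"tx":0,"ty":0.9,"tz":-2.7,"yaw":0},
    {"tx":0,"ty":1.3,"tz":-2.6,"yaw":0},
    {"tx":0,"ty":1.7,"tz":-2.4,"yaw":0},
    {"tx":0,"ty":2.0,"tz":-2.1,"yaw":0}
  ]
}}

```text
time_s: 3.45
position: [0.4912, 0.1714, 0.2668]
tool_rot: [[0.065, 0.997, 0.039], [0.998, -0.066, 0.008], [0.011, 0.038, -0.999]]
ft_force: [27.1, 4.6, -32.4]
grip_width: 0.0129
```

```bash
python3 - <<'E'
from h import *
o=st(); off=np.array([.002,-.0036,-.0056]);P=np.array(o['position'])-off
th=np.arctan2(P[2]-.103,np.linalg.norm(P[:2]-HX)); print(th, np.hypot(P[2]-.103,np.linalg.norm(P[:2]-HX)))
plan(arc(np.arange(th+.12,1.5,.12),off))
E
```

```text
3.45 [0.4912 0.1714 0.2668] [[0.065, 0.997, 0.039], [0.998, -0.066, 0.008], [0.011, 0.038, -0.999]] [ 27.1   4.6 -32.4] 0.0129
0.8576242004584489 0.2240160743726424
3.45 [0.4912 0.1714 0.2668] [[0.065, 0.997, 0.039], [0.998, -0.066, 0.008], [0.011, 0.038, -0.999]] [ 27.1   4.6 -32.4] 0.0129
5
{"tx": -0.0, "ty": 2.1, "tz": -1.6, "yaw": 0.01}, {"tx": 0.0, "ty": 2.3, "tz": -1.4, "yaw": -0.0}, {"tx": 0.0, "ty": 2.5, "tz": -1.1, "yaw": -0.0}, {"tx": 0.0, "ty": 2.6, "tz": -0.8, "yaw": -0.0}, {"tx": 0.0, "ty": 2.6, "tz": -0.5, "yaw": -0.0},
```

{"api": "carry_out", "payload": {
  "rows": [
    {"tx":0,"ty":0,"tz":0,"yaw":0},
    {"tx":0,"ty":1,"tz":-0.8,"yaw":0},
    {"tx":0,"ty":1,"tz":-0.8,"yaw":0},
    {"tx":0,"ty":1.1,"tz":-0.8,"yaw":0},
    {"tx":0,"ty":1.2,"tz":-0.7,"yaw":0},
    {"tx":0,"ty":1.2,"tz":-0.6,"yaw":0},
    {"tx":0,"ty":1.3,"tz":-0.5,"yaw":0}
  ]
}}

```text
time_s: 4.15
position: [0.5632, 0.1661, 0.311]
tool_rot: [[0.066, 0.997, 0.043], [0.998, -0.067, 0.009], [0.012, 0.042, -0.999]]
ft_force: [4.0, 0.1, -8.6]
grip_width: 0.0129
```

```bash
python3 - <<'E'
from h import *
o=st(); off=np.array([.002,-.0036,-.0056]);P=np.array(o['position'])-off
th=np.arctan2(P[2]-.103,np.linalg.norm(P[:2]-HX)); print(th, np.hypot(P[2]-.103,np.linalg.norm(P[:2]-HX)))
plan(arc(np.arange(th+.12,1.5,.06),off))
E
```

```text
4.15 [0.5632 0.1661 0.311 ] [[0.066, 0.997, 0.043], [0.998, -0.067, 0.009], [0.012, 0.042, -0.999]] [ 4.   0.1 -8.6] 0.0129
1.2356870200670822 0.22616948458664757
4.15 [0.5632 0.1661 0.311 ] [[0.066, 0.997, 0.043], [0.998, -0.067, 0.009], [0.012, 0.042, -0.999]] [ 4.   0.1 -8.6] 0.0129
3
{"tx": -0.0, "ty": 2.7, "tz": -0.5, "yaw": 0.01}, {"tx": -0.0, "ty": 1.3, "tz": -0.2, "yaw": -0.0}, {"tx": 0.0, "ty": 1.3, "tz": -0.2, "yaw": -0.0},
```

```bash
python3 - <<'E'
from h import *
o=st(); off=np.array([.002,-.0036,-.0035])
plan(arc(np.arange(1.236+.06,1.73,.06),off))
E
```

```text
4.15 [0.5632 0.1661 0.311 ] [[0.066, 0.997, 0.043], [0.998, -0.067, 0.009], [0.012, 0.042, -0.999]] [ 4.   0.1 -8.6] 0.0129
4.15 [0.5632 0.1661 0.311 ] [[0.066, 0.997, 0.043], [0.998, -0.067, 0.009], [0.012, 0.042, -0.999]] [ 4.   0.1 -8.6] 0.0129
8
{"tx": 0.0, "ty": 1.4, "tz": -0.4, "yaw": 0.01}, {"tx": 0.0, "ty": 1.3, "tz": -0.3, "yaw": -0.0}, {"tx": -0.0, "ty": 1.3, "tz": -0.2, "yaw": -0.0}, {"tx": 0.0, "ty": 1.3, "tz": -0.2, "yaw": -0.0}, {"tx": 0.0, "ty": 1.3, "tz": -0.1, "yaw": -0.0}, {"tx": -0.0, "ty": 1.3, "tz": -0.0, "yaw": -0.0}, {"tx": -0.0, "ty": 1.3, "tz": 0.1, "yaw": -0.0}, {"tx": 0.0, "ty": 1.3, "tz": 0.2, "yaw": -0.0},
```

{"api": "carry_out", "payload": {
  "rows": [
    {"tx":0,"ty":1.4,"tz":-0.2,"yaw":0},
    {"tx":0,"ty":1.3,"tz":-0.2,"yaw":0},
    {"tx":0,"ty":1.3,"tz":-0.1,"yaw":0},
    {"tx":0,"ty":1.3,"tz":-0.1,"yaw":0},
    {"tx":0,"ty":1.3,"tz":0,"yaw":0},
    {"tx":0,"ty":1.3,"tz":0.1,"yaw":0},
    {"tx":0,"ty":1.3,"tz":0.1,"yaw":0},
    {"tx":0,"ty":1.3,"tz":0.2,"yaw":0},
    {"tx":0,"ty":0.8,"tz":0.2,"yaw":0}
  ]
}}

```text
time_s: 5.05
position: [0.6784, 0.1578, 0.3224]
tool_rot: [[0.066, 0.997, 0.047], [0.998, -0.067, 0.007], [0.01, 0.047, -0.999]]
ft_force: [3.7, 0.3, 1.5]
grip_width: 0.0128
```

{"api": "carry_out", "payload": {
  "rows": [
    {"tx":0,"ty":0.8,"tz":0.1,"yaw":0},
    {"tx":0,"ty":0.8,"tz":0,"yaw":0},
    {"tx":0,"ty":0.8,"tz":0,"yaw":0}
  ]
}}

```text
time_s: 5.35
position: [0.6843, 0.1575, 0.3214]
tool_rot: [[0.063, 0.998, -0.012], [0.998, -0.063, 0.002], [0.002, -0.012, -1.0]]
ft_force: [-51.5, -3.7, 0.1]
grip_width: 0.0128
```

{"api": "carry_out", "payload": {
  "rows": [
    {"tx":0,"ty":-0.3,"tz":0,"yaw":0},
    {"tx":0,"ty":0,"tz":0,"yaw":0},
    {"tx":0,"ty":0,"tz":0,"yaw":0},
    {"tx":0,"ty":0,"tz":0,"yaw":0}
  ],
  "jaw": 0
}}

```text
time_s: 5.75
position: [0.6787, 0.1583, 0.3238]
tool_rot: [[0.062, 0.998, -0.016], [0.998, -0.062, 0.002], [0.001, -0.016, -1.0]]
ft_force: [0.4, 0.1, 0.9]
grip_width: 0.0426
```

{"api": "carry_out", "payload": {
  "rows": [
    {"tx":0,"ty":0,"tz":-2,"yaw":0},
    {"tx":0,"ty":0,"tz":-2,"yaw":0},
    {"tx":0,"ty":0,"tz":-2,"yaw":0},
    {"tx":0,"ty":0,"tz":0,"yaw":0}
  ]
}}

```text
time_s: 6.15
position: [0.6802, 0.1578, 0.386]
tool_rot: [[0.062, 0.998, -0.013], [0.998, -0.062, 0.001], [0.001, -0.014, -1.0]]
ft_force: [-0.3, 0.1, 0.6]
grip_width: 0.0423
```

```bash
python3 - <<'E'
from h import *
o=st()
plan([[.60,.14,.395,92],[.37,-.08,.33,180]])
a,p=snap('top','t1')
cv2.imwrite('pics/t1z.png',cv2.resize(a[100:250,130:380],None,fx=3.2,fy=3.2,interpolation=cv2.INTER_CUBIC)[:,:,::-1])
E
```

```text
6.15 [0.6802 0.1578 0.386 ] [[0.062, 0.998, -0.013], [0.998, -0.062, 0.001], [0.001, -0.014, -1.0]] [-0.3  0.1  0.6] 0.0423
6.15 [0.6802 0.1578 0.386 ] [[0.062, 0.998, -0.013], [0.998, -0.062, 0.001], [0.001, -0.014, -1.0]] [-0.3  0.1  0.6] 0.0423
13
{"tx": -1.1, "ty": -3.9, "tz": -0.5, "yaw": -0.05}, {"tx": -0.9, "ty": -4.0, "tz": -0.5, "yaw": -0.05}, {"tx": -1.9, "ty": -2.2, "tz": 0.6, "yaw": -0.14}, {"tx": -1.6, "ty": -2.4, "tz": 0.6, "yaw": -0.14}, {"tx": -1.3, "ty": -2.6, "tz": 0.6, "yaw": -0.14}, {"tx": -0.9, "ty": -2.8, "tz": 0.6, "yaw": -0.14}, {"tx": -0.5, "ty": -2.9, "tz": 0.6, "yaw": -0.14}, {"tx": -0.1, "ty": -2.9, "tz": 0.6, "yaw": -0.14}, {"tx": 0.3, "ty": -2.9, "tz": 0.6, "yaw": -0.14}, {"tx": 0.7, "ty": -2.8, "tz": 0.6, "yaw": -0.14}, {"tx": 1.1, "ty": -2.7, "tz": 0.6, "yaw": -0.14}, {"tx": 1.5, "ty": -2.5, "tz": 0.6, "yaw": -0.14}, {"tx": 1.8, "ty": -2.3, "tz": 0.6, "yaw": -0.14},
```

View pics/t1z.png

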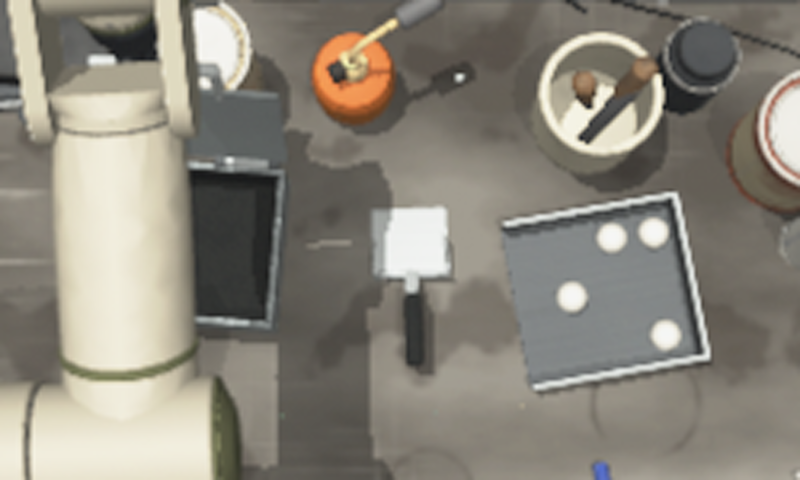

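The lid is open and the tub interior shows dark at (235,240). The scoop is unmoved, with its handle at (413,325). Go to it.

{"api": "carry_out", "payload": {
  "rows": [
    {"tx":-1.1,"ty":-3.9,"tz":-0.5,"yaw":-0.05},
    {"tx":-0.9,"ty":-4.0,"tz":-0.5,"yaw":-0.05},
    {"tx":-1.9,"ty":-2.2,"tz":0.6,"yaw":-0.14},
    {"tx":-1.6,"ty":-2.4,"tz":0.6,"yaw":-0.14},
    {"tx":-1.3,"ty":-2.6,"tz":0.6,"yaw":-0.14},
    {"tx":-0.9,"ty":-2.8,"tz":0.6,"yaw":-0.14},
    {"tx":-0.5,"ty":-2.9,"tz":0.6,"yaw":-0.14},
    {"tx":-0.1,"ty":-2.9,"tz":0.6,"yaw":-0.14},
    {"tx":0.3,"ty":-2.9,"tz":0.6,"yaw":-0.14},
    {"tx":0.7,"ty":-2.8,"tz":0.6,"yaw":-0.14},
    {"tx":0,"ty":0,"tz":0.6,"yaw":-0.14}
  ]
}}

```text
time_s: 7.3
position: [0.4225, -0.0297, 0.3238]
tool_rot: [[-0.976, 0.216, -0.038], [0.216, 0.976, 0.002], [0.037, -0.006, -0.999]]
ft_force: [-0.3, 0.1, -0.3]
grip_width: 0.0429
```

```bash
python3 - <<'E'
from h import *
o=st()
plan([[.46,-.081,.14,181.8]])
E
```

```text
7.3 [ 0.4225 -0.0297  0.3238] [[-0.976, 0.216, -0.038], [0.216, 0.976, 0.002], [0.037, -0.006, -0.999]] [-0.3  0.1 -0.3] 0.0429
7.3 [ 0.4225 -0.0297  0.3238] [[-0.976, 0.216, -0.038], [0.216, 0.976, 0.002], [0.037, -0.006, -0.999]] [-0.3  0.1 -0.3] 0.0429
4
{"tx": -1.2, "ty": -1.0, "tz": 4.6, "yaw": -0.06}, {"tx": -1.1, "ty": -1.1, "tz": 4.6, "yaw": -0.06}, {"tx": -1.1, "ty": -1.2, "tz": 4.6, "yaw": -0.06}, {"tx": -1.0, "ty": -1.3, "tz": 4.6, "yaw": -0.06},
```

{"api": "carry_out", "payload": {
  "rows": [
    {"tx":-1.2,"ty":-1.0,"tz":4.6,"yaw":-0.06},
    {"tx":-1.1,"ty":-1.1,"tz":4.6,"yaw":-0.06},
    {"tx":-1.1,"ty":-1.2,"tz":4.5,"yaw":-0.06},
    {"tx":-1.0,"ty":-1.3,"tz":4.3,"yaw":-0.06},
    {"tx":0,"ty":0,"tz":0,"yaw":0},
    {"tx":0,"ty":0,"tz":0,"yaw":0}
  ]
}}

```text
time_s: 7.9
position: [0.4496, -0.0809, 0.1333]
tool_rot: [[-0.999, -0.032, -0.039], [-0.032, 0.999, 0.003], [0.039, 0.005, -0.999]]
ft_force: [0.4, 0.4, -0.2]
grip_width: 0.0422
```

```bash
python3 - <<'E'
from h import *
o=st()
plan([[.4615,-.081,.044,181.8,.03]])
a,p=snap('wrist','w1'); print([proj(p,X) for X in [(.4615,-.081,.066),(.4215,-.0823,.066),(.5015,-.0797,.066)]])
E
```

```text
7.9 [ 0.4496 -0.0809  0.1333] [[-0.999, -0.032, -0.039], [-0.032, 0.999, 0.003], [0.039, 0.005, -0.999]] [ 0.4  0.4 -0.2] 0.0422
7.9 [ 0.4496 -0.0809  0.1333] [[-0.999, -0.032, -0.039], [-0.032, 0.999, 0.003], [0.039, 0.005, -0.999]] [ 0.4  0.4 -0.2] 0.0422
4
{"tx": -0.3, "ty": -0.0, "tz": 2.2, "yaw": 0.0}, {"tx": -0.3, "ty": -0.0, "tz": 2.2, "yaw": 0.0}, {"tx": -0.3, "ty": -0.0, "tz": 2.2, "yaw": 0.0}, {"tx": -0.3, "ty": -0.0, "tz": 2.2, "yaw": 0.0}, 
[(np.float64(252.94897715690823), np.float64(225.67412128001413)), (np.float64(252.79632862903745), np.float64(169.3521975361618)), (np.float64(253.08813704673534), np.float64(277.0192132528674))]
```

View pics/w1.png

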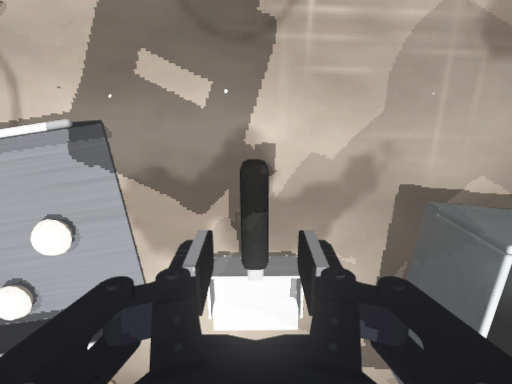

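{"api": "carry_out", "payload": {
  "rows": [
    {"tx":-5,"ty":0,"tz":0,"yaw":0},
    {"tx":-5,"ty":0,"tz":0,"yaw":0},
    {"tx":-5,"ty":0,"tz":0,"yaw":0},
    {"tx":0,"ty":0,"tz":0,"yaw":0}
  ]
}}

```text
time_s: 8.35
position: [0.6017, -0.0729, 0.1357]
tool_rot: [[-0.999, -0.029, -0.03], [-0.029, 1.0, 0.001], [0.03, 0.002, -1.0]]
ft_force: [-0.4, -0.9, 0.3]
grip_width: 0.0427
```

{"api": "carry_out", "payload": {
  "rows": [
    {"tx":1.5,"ty":0,"tz":0,"yaw":0},
    {"tx":1.5,"ty":0,"tz":0,"yaw":0},
    {"tx":1.5,"ty":0,"tz":0,"yaw":0},
    {"tx":1.5,"ty":0,"tz":0,"yaw":0},
    {"tx":1.5,"ty":0,"tz":0,"yaw":0},
    {"tx":1.5,"ty":0,"tz":0,"yaw":0},
    {"tx":1.5,"ty":0,"tz":0,"yaw":0},
    {"tx":1.5,"ty":0,"tz":0,"yaw":0},
    {"tx":0,"ty":0,"tz":0,"yaw":0}
  ]
}}

```text
time_s: 9.25
position: [0.4758, -0.0708, 0.1569]
tool_rot: [[-1.0, -0.028, -0.005], [-0.028, 1.0, -0.009], [0.005, -0.009, -1.0]]
ft_force: [-0.3, 0.4, -0.3]
grip_width: 0.0427
```

{"api": "carry_out", "payload": {
  "rows": [
    {"tx":0.5,"ty":-0.3,"tz":2.8,"yaw":0},
    {"tx":0.5,"ty":-0.3,"tz":2.8,"yaw":0},
    {"tx":0.5,"ty":-0.3,"tz":2.8,"yaw":0},
    {"tx":0.3,"ty":-0.1,"tz":2.5,"yaw":0},
    {"tx":0,"ty":0,"tz":0,"yaw":0}
  ]
}}

```text
time_s: 9.75
position: [0.4615, -0.0824, 0.0532]
tool_rot: [[-1.0, -0.026, 0.012], [-0.026, 1.0, -0.016], [-0.012, -0.016, -1.0]]
ft_force: [0.5, 0.0, 0.6]
grip_width: 0.0426
```

{"api": "carry_out", "payload": {
  "rows": [
    {"tx":0.3,"ty":0.1,"tz":0.5,"yaw":0},
    {"tx":0,"ty":0,"tz":0.5,"yaw":0},
    {"tx":0,"ty":0,"tz":0,"yaw":0}
  ]
}}

```text
time_s: 10.05
position: [0.4608, -0.0818, 0.0461]
tool_rot: [[-0.999, -0.026, 0.018], [-0.027, 0.999, -0.018], [-0.018, -0.019, -1.0]]
ft_force: [0.2, 0.6, -0.4]
grip_width: 0.0427
```

{"api": "carry_out", "payload": {
  "rows": [
    {"tx":0,"ty":0,"tz":0,"yaw":0},
    {"tx":0,"ty":0,"tz":0,"yaw":0},
    {"tx":0,"ty":0,"tz":0,"yaw":0},
    {"tx":0,"ty":0,"tz":0,"yaw":0},
    {"tx":0,"ty":0,"tz":0,"yaw":0}
  ],
  "jaw": 1,
  "squeeze": 90
}}

```text
time_s: 10.55
position: [0.4617, -0.0816, 0.0479]
tool_rot: [[-0.999, -0.026, 0.021], [-0.027, 0.999, -0.019], [-0.021, -0.02, -1.0]]
ft_force: [-0.3, 0.4, -0.9]
grip_width: 0.0188
```

{"api": "carry_out", "payload": {
  "rows": [
    {"tx":0,"ty":0,"tz":-1.5,"yaw":0},
    {"tx":0,"ty":0,"tz":-2.5,"yaw":0},
    {"tx":0,"ty":0,"tz":-1.5,"yaw":0.05},
    {"tx":0,"ty":0,"tz":0,"yaw":0.13},
    {"tx":0,"ty":0,"tz":0,"yaw":0.13},
    {"tx":0,"ty":0,"tz":0,"yaw":0.13},
    {"tx":0,"ty":0,"tz":0,"yaw":0.13},
    {"tx":0,"ty":0,"tz":0,"yaw":0.13},
    {"tx":0,"ty":0,"tz":0,"yaw":0.13},
    {"tx":0,"ty":0,"tz":0,"yaw":0.13},
    {"tx":0,"ty":0,"tz":0,"yaw":0.13},
    {"tx":0,"ty":0,"tz":0,"yaw":0.13}
  ]
}}

```text
time_s: 11.75
position: [0.4567, -0.0801, 0.1018]
tool_rot: [[-0.322, 0.947, 0.009], [0.946, 0.322, -0.016], [-0.018, 0.003, -1.0]]
ft_force: [0.3, 0.7, -2.2]
grip_width: 0.0187
```

```bash
cat >> h.py <<'E'
C=np.array([.5007,-.290]);U=np.array([.17,-.985]);Vv=np.array([.985,.17])
def tcp(u,v,z,L=.135): # lip at pan u,v
    xy=C+(u-L)*U+v*Vv; return [xy[0],xy[1],z,99.8]
def lip(o,L=.135):
    R=np.array(o['tool_rot']);n=-R[:2,0]/np.linalg.norm(R[:2,0]);d=np.array(o['position'])[:2]+L*n-C
    print('lip u,v',np.round([d@U,d@Vv],4),'heading',np.degrees(np.arctan2(n[1],n[0])),'tiltz',np.round(R[:,2]@np.array([[U[0],Vv[0]],[U[1],Vv[1]],[0,0]]),3))
E
python3 - <<'E'
from h import *
o=st();lip(o)
plan([tcp(-.085,.002,.075)])
a,p=snap('scene','s1'); b,p=snap('top','t2')
A=cv2.resize(a[110:250,130:350],None,fx=3.5,fy=3.5)[:,:770];B=cv2.resize(b[140:240,150:370],None,fx=1,fy=1)
cv2.imwrite('pics/s1z.png',A[:,:,::-1])
E
```

```text
11.75 [ 0.4567 -0.0801  0.1018] [[-0.322, 0.947, 0.009], [0.946, 0.322, -0.016], [-0.018, 0.003, -1.0]] [ 0.3  0.7 -2.2] 0.0187
lip u,v [-0.0809  0.0135] heading -71.19739871819162 tiltz [0.017 0.006]
11.75 [ 0.4567 -0.0801  0.1018] [[-0.322, 0.947, 0.009], [0.946, 0.322, -0.016], [-0.018, 0.003, -1.0]] [ 0.3  0.7 -2.2] 0.0187
2
{"tx": 0.2, "ty": 0.5, "tz": 1.3, "yaw": 0.08}, {"tx": 0.2, "ty": 0.5, "tz": 1.3, "yaw": 0.08},
```

View pics/s1z.png

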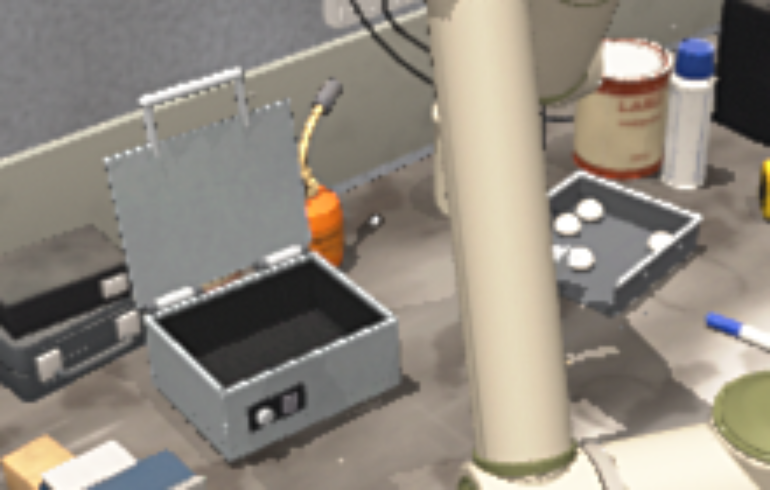

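{"api": "carry_out", "payload": {
  "rows": [
    {"tx":0.2,"ty":0.5,"tz":1.5,"yaw":0.08},
    {"tx":0.2,"ty":0.5,"tz":1.5,"yaw":0.08},
    {"tx":0,"ty":0,"tz":1,"yaw":0},
    {"tx":0,"ty":0,"tz":0,"yaw":0}
  ]
}}

```text
time_s: 12.25
position: [0.4656, -0.0741, 0.0604]
tool_rot: [[-0.182, 0.983, 0.009], [0.983, 0.182, -0.016], [-0.017, 0.006, -1.0]]
ft_force: [0.2, -0.1, -2.2]
grip_width: 0.0189
```

```bash
python3 - <<'E'
from h import *
o=st();lip(o)
b,p=snap('top','t2'); w,p=snap('wrist','w2')
cv2.imwrite('pics/t2z.png',np.vstack([cv2.resize(b[140:240,160:360],(800,400),interpolation=cv2.INTER_CUBIC),cv2.resize(w,(266,200),interpolation=cv2.INTER_AREA)[:,list(range(266))+[0]*534]])[:,:,::-1])
E
```

```text
12.25 [ 0.4656 -0.0741  0.0604] [[-0.182, 0.983, 0.009], [0.983, 0.182, -0.016], [-0.017, 0.006, -1.0]] [ 0.2 -0.1 -2.2] 0.0189
lip u,v [-0.0837  0.0038] heading -79.52098277882327 tiltz [0.017 0.006]
```

View pics/t2z.png

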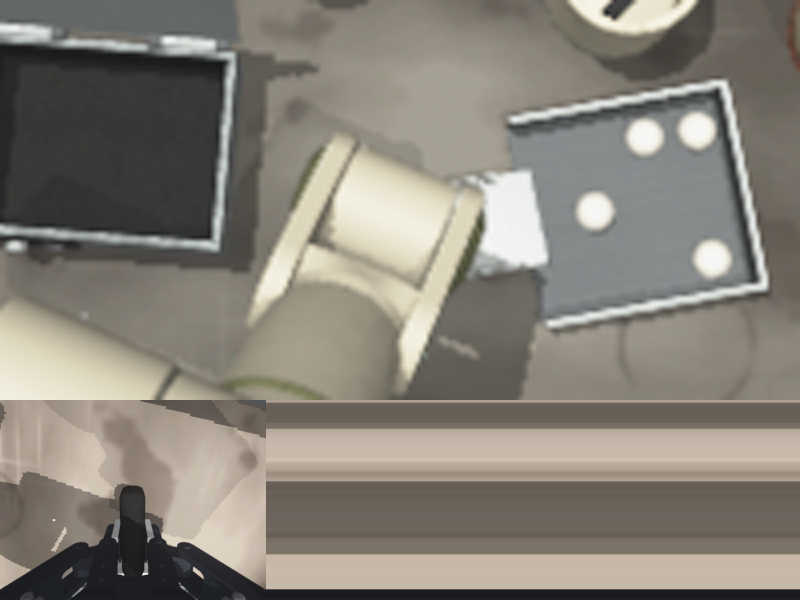

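{"api": "carry_out", "payload": {
  "rows": [
    {"tx":0,"ty":0,"tz":0.5,"yaw":0},
    {"tx":0,"ty":0,"tz":0.3,"yaw":0},
    {"tx":0,"ty":0,"tz":0.2,"yaw":0}
  ]
}}

```text
time_s: 12.65
position: [0.4668, -0.0751, 0.0522]
tool_rot: [[-0.183, 0.983, 0.014], [0.983, 0.184, -0.018], [-0.02, 0.01, -1.0]]
ft_force: [-0.6, -0.3, -2.0]
grip_width: 0.0187
```

```bash
python3 - <<'E'
from h import *
p=env.camera_params('top'); q=ray(p,294.75,194.5,.012)[:2]-C; print(q@U,q@Vv)
o=st();lip(o);print(o['wrist_torque'])
E
```

```text
-0.08188898036789163 0.004735513695212927
12.65 [ 0.4668 -0.0751  0.0522] [[-0.183, 0.983, 0.014], [0.983, 0.184, -0.018], [-0.02, 0.01, -1.0]] [-0.6 -0.3 -2. ] 0.0187
lip u,v [-0.0825  0.005 ] heading -79.43227668409584 tiltz [0.02  0.011]
[0.15286065 0.02321602 0.07709818]
```

{"api": "carry_out", "payload": {
  "rows": [
    {"tx":0,"ty":0,"tz":0.2,"yaw":0},
    {"tx":0,"ty":0,"tz":0.2,"yaw":0}
  ]
}}

```text
time_s: 12.85
position: [0.4672, -0.0751, 0.0488]
tool_rot: [[-0.184, 0.983, 0.015], [0.983, 0.184, -0.018], [-0.021, 0.012, -1.0]]
ft_force: [-0.8, 6.5, 10.2]
grip_width: 0.0186
```

{"api": "carry_out", "payload": {
  "rows": [
    {"tx":-1,"ty":-0.1,"tz":0.05,"yaw":0.01},
    {"tx":-2,"ty":-0.1,"tz":0.1,"yaw":0},
    {"tx":-2.5,"ty":-0.1,"tz":0.1,"yaw":0},
    {"tx":-2.5,"ty":-0.1,"tz":0.1,"yaw":0},
    {"tx":-2.5,"ty":-0.1,"tz":0.1,"yaw":0},
    {"tx":-2.5,"ty":-0.1,"tz":0.1,"yaw":0}
  ]
}}

```text
time_s: 13.45
position: [0.4864, -0.203, 0.0513]
tool_rot: [[-0.181, 0.983, 0.022], [0.983, 0.181, -0.018], [-0.021, 0.019, -1.0]]
ft_force: [-0.1, 2.2, 3.4]
grip_width: 0.0186
```

```bash
python3 - <<'E'
from h import *
o=st();lip(o)
b,p=snap('top','t3')
cv2.imwrite('pics/t3z.png',cv2.resize(b[140:240,220:380],(800,500),interpolation=cv2.INTER_CUBIC)[:,:,::-1])
E
```

```text
13.45 [ 0.4864 -0.203   0.0513] [[-0.181, 0.983, 0.022], [0.983, 0.181, -0.018], [-0.021, 0.019, -1.0]] [-0.1  2.2  3.4] 0.0186
lip u,v [0.0468 0.0022] heading -79.58912883066678 tiltz [0.021 0.019]
```

View pics/t3z.png

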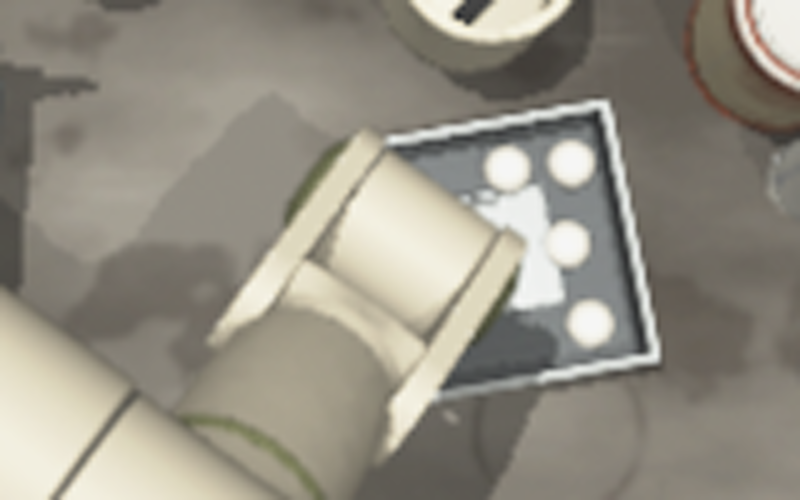

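The chip at (568,243) is being pushed ahead of the lip between the other chips, as planned. Push on to the far wall.

{"api": "carry_out", "payload": {
  "rows": [
    {"tx":-1.5,"ty":-0.05,"tz":0.1,"yaw":0},
    {"tx":-1.5,"ty":-0.05,"tz":0.1,"yaw":0},
    {"tx":-1,"ty":0,"tz":0.05,"yaw":0},
    {"tx":-0.5,"ty":0,"tz":0.05,"yaw":0}
  ]
}}

```text
time_s: 13.9
position: [0.494, -0.2482, 0.0512]
tool_rot: [[-0.177, 0.984, 0.022], [0.984, 0.178, -0.013], [-0.016, 0.02, -1.0]]
ft_force: [0.8, 30.5, 21.3]
grip_width: 0.0185
```

```bash
python3 - <<'E'
from h import *
o=st();lip(o)
E
```

```text
13.9 [ 0.494  -0.2482  0.0512] [[-0.177, 0.984, 0.022], [0.984, 0.178, -0.013], [-0.016, 0.02, -1.0]] [ 0.8 30.5 21.3] 0.0185
lip u,v [0.0927 0.0015] heading -79.77611077091159 tiltz [0.016 0.02 ]
```

{"api": "carry_out", "payload": {
  "rows": [
    {"tx":0.2,"ty":0,"tz":-0.1,"yaw":0},
    {"tx":0.3,"ty":0,"tz":0,"yaw":0},
    {"tx":0.6,"ty":0,"tz":0,"yaw":0},
    {"tx":0.9,"ty":0,"tz":0,"yaw":0},
    {"tx":1.2,"ty":0,"tz":0,"yaw":0},
    {"tx":1.2,"ty":0,"tz":0,"yaw":0},
    {"tx":1.2,"ty":0,"tz":0,"yaw":0},
    {"tx":0.8,"ty":0,"tz":0,"yaw":0},
    {"tx":0.4,"ty":0,"tz":0,"yaw":0},
    {"tx":0,"ty":0,"tz":0,"yaw":0}
  ]
}}

```text
time_s: 14.9
position: [0.481, -0.1745, 0.0515]
tool_rot: [[-0.181, 0.983, 0.024], [0.983, 0.181, -0.016], [-0.02, 0.021, -1.0]]
ft_force: [-1.3, -1.7, 0.1]
grip_width: 0.0186
```

```bash
python3 - <<'E'
from h import *
o=st();lip(o)
b,p=snap('top','t4')
cv2.imwrite('pics/t4z.png',cv2.resize(b[140:240,220:380],(800,500),interpolation=cv2.INTER_CUBIC)[:,:,::-1])
E
```

```text
14.9 [ 0.481  -0.1745  0.0515] [[-0.181, 0.983, 0.024], [0.983, 0.181, -0.016], [-0.02, 0.021, -1.0]] [-1.3 -1.7  0.1] 0.0186
lip u,v [0.0178 0.0018] heading -79.57781292492709 tiltz [0.02  0.021]
```

View pics/t4z.png

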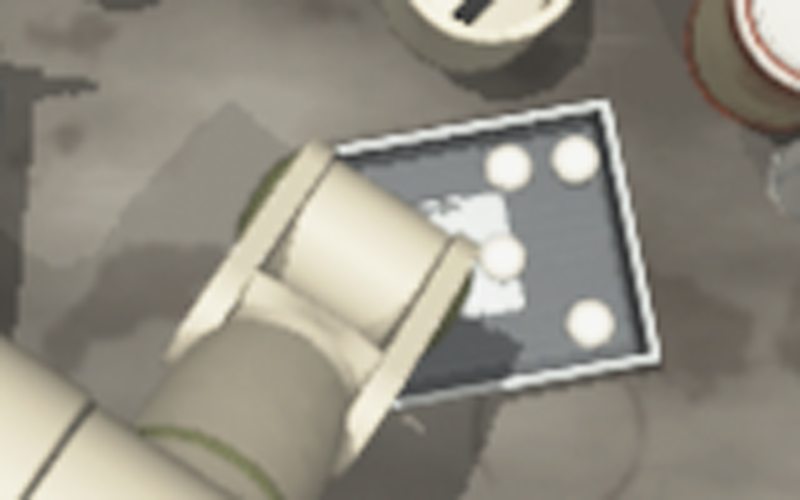

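Chip 3 sits on the bowl floor near the lip at (500,257). Withdraw gently, shift to the +y lane, and start forward sharply so the chip slides back.

{"api": "carry_out", "payload": {
  "rows": [
    {"tx":0.4,"ty":0,"tz":0,"yaw":0},
    {"tx":0.8,"ty":0,"tz":0,"yaw":0},
    {"tx":1.2,"ty":0,"tz":0,"yaw":0},
    {"tx":1.5,"ty":0,"tz":0,"yaw":0},
    {"tx":1.5,"ty":0,"tz":0,"yaw":0},
    {"tx":1.5,"ty":0,"tz":0,"yaw":0},
    {"tx":1.5,"ty":0,"tz":0,"yaw":0},
    {"tx":1,"ty":0,"tz":0,"yaw":0},
    {"tx":0.6,"ty":0,"tz":0,"yaw":0},
    {"tx":0.3,"ty":0,"tz":0,"yaw":0}
  ]
}}

```text
time_s: 15.95
position: [0.4613, -0.0655, 0.0497]
tool_rot: [[-0.182, 0.983, 0.026], [0.983, 0.182, -0.019], [-0.023, 0.023, -0.999]]
ft_force: [-0.6, -2.1, 1.0]
grip_width: 0.0184
```

{"api": "carry_out", "payload": {
  "rows": [
    {"tx":0,"ty":0.3,"tz":0,"yaw":0},
    {"tx":0,"ty":0.5,"tz":0,"yaw":0},
    {"tx":0,"ty":0.7,"tz":0,"yaw":0},
    {"tx":0,"ty":0.7,"tz":0,"yaw":0},
    {"tx":0,"ty":0.7,"tz":0,"yaw":0},
    {"tx":0,"ty":0.5,"tz":0,"yaw":0},
    {"tx":0,"ty":0.3,"tz":0,"yaw":0},
    {"tx":0,"ty":0.1,"tz":0,"yaw":0},
    {"tx":0,"ty":0,"tz":0,"yaw":0}
  ]
}}

```text
time_s: 16.85
position: [0.5001, -0.0582, 0.0497]
tool_rot: [[-0.178, 0.984, 0.02], [0.984, 0.178, -0.016], [-0.02, 0.017, -1.0]]
ft_force: [-3.6, -1.8, 5.1]
grip_width: 0.0188
```

```bash
python3 - <<'E'
from h import *
o=st();lip(o)
E
```

```text
16.85 [ 0.5001 -0.0582  0.0497] [[-0.178, 0.984, 0.02], [0.984, 0.178, -0.016], [-0.02, 0.017, -1.0]] [-3.6 -1.8  5.1] 0.0188
lip u,v [-0.0935  0.0399] heading -79.75098496867146 tiltz [0.02  0.017]
```

{"api": "carry_out", "payload": {
  "rows": [
    {"tx":-4,"ty":0.15,"tz":0.1,"yaw":0},
    {"tx":-3.2,"ty":0.15,"tz":0.1,"yaw":0},
    {"tx":-2.4,"ty":0.05,"tz":0.1,"yaw":0},
    {"tx":-1.8,"ty":0,"tz":0.1,"yaw":0},
    {"tx":-1.5,"ty":0,"tz":0.1,"yaw":0},
    {"tx":-1.5,"ty":0,"tz":0.1,"yaw":0}
  ]
}}

```text
time_s: 17.45
position: [0.529, -0.1932, 0.0513]
tool_rot: [[-0.18, 0.983, 0.02], [0.984, 0.18, -0.001], [-0.005, 0.019, -1.0]]
ft_force: [-4.8, 11.4, 15.1]
grip_width: 0.019
```

```bash
python3 - <<'E'
from h import *
o=st();lip(o)
E
```

```text
17.45 [ 0.529  -0.1932  0.0513] [[-0.18, 0.983, 0.02], [0.984, 0.18, -0.001], [-0.005, 0.019, -1.0]] [-4.8 11.4 15.1] 0.019
lip u,v [0.0444 0.0458] heading -79.60934376918442 tiltz [0.004 0.019]
```

{"api": "carry_out", "payload": {
  "rows": [
    {"tx":-1.4,"ty":-0.2,"tz":0,"yaw":0},
    {"tx":-1.3,"ty":-0.1,"tz":0,"yaw":0},
    {"tx":-1.1,"ty":0,"tz":0,"yaw":0},
    {"tx":-0.7,"ty":0,"tz":0,"yaw":0}
  ]
}}

```text
time_s: 17.85
position: [0.5357, -0.2374, 0.0529]
tool_rot: [[-0.182, 0.983, 0.024], [0.983, 0.182, 0.002], [-0.002, 0.024, -1.0]]
ft_force: [-1.2, 5.2, 4.5]
grip_width: 0.019
```

```bash
python3 - <<'E'
from h import *
o=st();lip(o)
b,p=snap('top','t5')
cv2.imwrite('pics/t5z.png',cv2.resize(b[140:240,220:380],(800,500),interpolation=cv2.INTER_CUBIC)[:,:,::-1])
E
```

```text
17.85 [ 0.5357 -0.2374  0.0529] [[-0.182, 0.983, 0.024], [0.983, 0.182, 0.002], [-0.002, 0.024, -1.0]] [-1.2  5.2  4.5] 0.019
lip u,v [0.0891 0.045 ] heading -79.5249760358586 tiltz [0.002 0.024]
```

View pics/t5z.png

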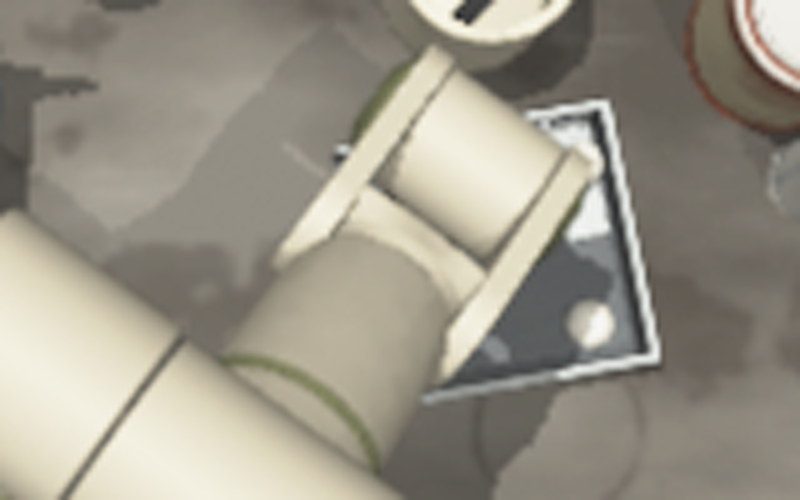

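{"api": "carry_out", "payload": {
  "rows": [
    {"tx":-0.6,"ty":-0.05,"tz":0.05,"yaw":0},
    {"tx":0.2,"ty":-0.05,"tz":0,"yaw":0},
    {"tx":0.4,"ty":0,"tz":0,"yaw":0},
    {"tx":0.7,"ty":0,"tz":0,"yaw":0},
    {"tx":1,"ty":0,"tz":0,"yaw":0},
    {"tx":1.3,"ty":0,"tz":0,"yaw":0},
    {"tx":1.5,"ty":0,"tz":0,"yaw":0},
    {"tx":1.5,"ty":0,"tz":0,"yaw":0},
    {"tx":1.5,"ty":0,"tz":0,"yaw":0},
    {"tx":1.5,"ty":0,"tz":0,"yaw":0},
    {"tx":1.5,"ty":0,"tz":0,"yaw":0},
    {"tx":1.2,"ty":0,"tz":0,"yaw":0}
  ]
}}

```text
time_s: 19.1
position: [0.5121, -0.1114, 0.0522]
tool_rot: [[-0.183, 0.983, 0.027], [0.983, 0.183, 0.004], [-0.001, 0.027, -1.0]]
ft_force: [-0.1, -2.0, 1.1]
grip_width: 0.0186
```

{"api": "carry_out", "payload": {
  "rows": [
    {"tx":1.2,"ty":0,"tz":0,"yaw":0},
    {"tx":1.2,"ty":0,"tz":0,"yaw":0},
    {"tx":1.2,"ty":0,"tz":0,"yaw":0},
    {"tx":0.9,"ty":0,"tz":0,"yaw":0},
    {"tx":0.6,"ty":0,"tz":0,"yaw":0},
    {"tx":0.3,"ty":0,"tz":0,"yaw":0},
    {"tx":0,"ty":0,"tz":0,"yaw":0}
  ]
}}

```text
time_s: 19.8
position: [0.4999, -0.0512, 0.0514]
tool_rot: [[-0.184, 0.983, 0.023], [0.983, 0.184, 0.007], [0.002, 0.024, -1.0]]
ft_force: [-0.3, 0.4, -4.2]
grip_width: 0.0188
```

```bash
python3 - <<'E'
from h import *
o=st();lip(o)
b,p=snap('top','t6')
cv2.imwrite('pics/t6z.png',cv2.resize(b[140:240,220:380],(800,500),interpolation=cv2.INTER_CUBIC)[:,:,::-1])
E
```

```text
19.8 [ 0.4999 -0.0512  0.0514] [[-0.184, 0.983, 0.023], [0.983, 0.184, 0.007], [0.002, 0.024, -1.0]] [-0.3  0.4 -4.2] 0.0188
lip u,v [-0.1005  0.0418] heading -79.3990565741685 tiltz [-0.003  0.024]
```

View pics/t6z.png

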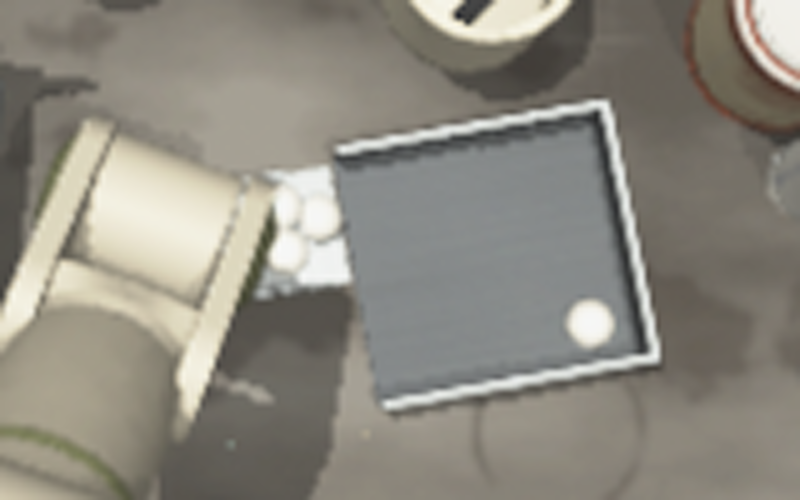

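Three chips are aboard the scoop at (283,205), (318,216) and (287,250). Only the one at (590,323) is left in the pan. Shift to the −y lane, raised slightly over the step.

{"api": "carry_out", "payload": {
  "rows": [
    {"tx":0,"ty":0,"tz":-0.4,"yaw":0},
    {"tx":0,"ty":-0.4,"tz":-0.4,"yaw":0},
    {"tx":0,"ty":-0.8,"tz":-0.2,"yaw":0},
    {"tx":0,"ty":-1.2,"tz":0,"yaw":0},
    {"tx":0,"ty":-1.4,"tz":0,"yaw":0},
    {"tx":0,"ty":-1.4,"tz":0,"yaw":0},
    {"tx":0,"ty":-1.2,"tz":0,"yaw":0},
    {"tx":0,"ty":-1,"tz":0,"yaw":0},
    {"tx":0,"ty":-0.7,"tz":0,"yaw":0},
    {"tx":0,"ty":-0.4,"tz":0,"yaw":0},
    {"tx":0,"ty":-0.1,"tz":0,"yaw":0},
    {"tx":0,"ty":0,"tz":0,"yaw":0}
  ]
}}

```text
time_s: 21.05
position: [0.408, -0.0691, 0.0608]
tool_rot: [[-0.179, 0.984, 0.022], [0.984, 0.179, 0.008], [0.004, 0.023, -1.0]]
ft_force: [-0.6, -0.2, -2.9]
grip_width: 0.0186
```

```bash
python3 - <<'E'
from h import *
o=st();lip(o)
E
```

```text
21.05 [ 0.408  -0.0691  0.0608] [[-0.179, 0.984, 0.022], [0.984, 0.179, 0.008], [0.004, 0.023, -1.0]] [-0.6 -0.2 -2.9] 0.0186
lip u,v [-0.0984 -0.0524] heading -79.66020733368327 tiltz [-0.004  0.023]
```

{"api": "carry_out", "payload": {
  "rows": [
    {"tx":0,"ty":0.3,"tz":0,"yaw":0},
    {"tx":0,"ty":0.5,"tz":0,"yaw":0},
    {"tx":0,"ty":0.2,"tz":0,"yaw":0},
    {"tx":0,"ty":0,"tz":0,"yaw":0}
  ]
}}

```text
time_s: 21.45
position: [0.42, -0.0672, 0.061]
tool_rot: [[-0.18, 0.983, 0.024], [0.984, 0.18, 0.008], [0.003, 0.025, -1.0]]
ft_force: [-1.1, -0.6, -3.7]
grip_width: 0.0186
```

```bash
python3 - <<'E'
from h import *
o=st();lip(o)
E
```

```text
21.45 [ 0.42   -0.0672  0.061 ] [[-0.18, 0.983, 0.024], [0.984, 0.18, 0.008], [0.003, 0.025, -1.0]] [-1.1 -0.6 -3.7] 0.0186
lip u,v [-0.0983 -0.0402] heading -79.61793527538424 tiltz [-0.003  0.025]
```

{"api": "carry_out", "payload": {
  "rows": [
    {"tx":-4,"ty":-0.1,"tz":0,"yaw":0},
    {"tx":-3.2,"ty":-0.05,"tz":0.3,"yaw":0},
    {"tx":-2.4,"ty":-0.05,"tz":0.3,"yaw":0},
    {"tx":-1.6,"ty":-0.05,"tz":0.3,"yaw":0},
    {"tx":-0.8,"ty":0,"tz":0.2,"yaw":0}
  ]
}}

```text
time_s: 21.95
position: [0.4407, -0.1872, 0.0504]
tool_rot: [[-0.184, 0.983, 0.024], [0.983, 0.184, 0.009], [0.004, 0.025, -1.0]]
ft_force: [-4.1, 20.0, 34.2]
grip_width: 0.0186
```

```bash
python3 - <<'E'
from h import *
o=st();lip(o)
E
```

```text
21.95 [ 0.4407 -0.1872  0.0504] [[-0.184, 0.983, 0.024], [0.983, 0.184, 0.009], [0.004, 0.025, -1.0]] [-4.1 20.  34.2] 0.0186
lip u,v [ 0.0235 -0.0396] heading -79.37359870610791 tiltz [-0.005  0.025]
```

{"api": "carry_out", "payload": {
  "rows": [
    {"tx":-0.8,"ty":-0.05,"tz":-0.15,"yaw":0},
    {"tx":-1.3,"ty":-0.1,"tz":0,"yaw":0},
    {"tx":-1.5,"ty":-0.05,"tz":0,"yaw":0},
    {"tx":-1.4,"ty":-0.05,"tz":0,"yaw":0},
    {"tx":-1.0,"ty":0,"tz":0,"yaw":0},
    {"tx":-0.6,"ty":0,"tz":0,"yaw":0}
  ]
}}

```text
time_s: 22.55
position: [0.4511, -0.2556, 0.0522]
tool_rot: [[-0.185, 0.982, 0.024], [0.983, 0.185, 0.01], [0.006, 0.025, -1.0]]
ft_force: [-0.2, 2.3, 2.7]
grip_width: 0.0185
```

```bash
python3 - <<'E'
from h import *
o=st();lip(o)
E
```

```text
22.55 [ 0.4511 -0.2556  0.0522] [[-0.185, 0.982, 0.024], [0.983, 0.185, 0.01], [0.006, 0.025, -1.0]] [-0.2  2.3  2.7] 0.0185
lip u,v [ 0.0926 -0.0409] heading -79.31329559951496 tiltz [-0.006  0.025]
```

{"api": "carry_out", "payload": {
  "rows": [
    {"tx":-0.4,"ty":0,"tz":0,"yaw":0},
    {"tx":0.1,"ty":0,"tz":0,"yaw":0},
    {"tx":0.4,"ty":0,"tz":0,"yaw":0},
    {"tx":0.7,"ty":0,"tz":0,"yaw":0},
    {"tx":1,"ty":0,"tz":0,"yaw":0},
    {"tx":1.3,"ty":0,"tz":0,"yaw":0},
    {"tx":1.5,"ty":0,"tz":0,"yaw":0},
    {"tx":1.5,"ty":0,"tz":0,"yaw":0},
    {"tx":1.5,"ty":0,"tz":0,"yaw":0},
    {"tx":1.5,"ty":0,"tz":0,"yaw":0},
    {"tx":1.2,"ty":0,"tz":0,"yaw":0},
    {"tx":0.9,"ty":0,"tz":0,"yaw":0}
  ]
}}

```text
time_s: 23.75
position: [0.4277, -0.1338, 0.0534]
tool_rot: [[-0.186, 0.982, 0.022], [0.982, 0.186, 0.016], [0.011, 0.024, -1.0]]
ft_force: [-0.5, -0.7, -2.6]
grip_width: 0.0186
```

{"api": "carry_out", "payload": {
  "rows": [
    {"tx":0.9,"ty":0,"tz":0,"yaw":0},
    {"tx":0.9,"ty":0,"tz":0,"yaw":0},
    {"tx":0.8,"ty":0,"tz":0,"yaw":0},
    {"tx":0.6,"ty":0,"tz":0,"yaw":0},
    {"tx":0.4,"ty":0,"tz":0,"yaw":0},
    {"tx":0.2,"ty":0,"tz":0,"yaw":0},
    {"tx":0,"ty":0,"tz":-0.2,"yaw":0}
  ]
}}

```text
time_s: 24.45
position: [0.4194, -0.092, 0.0555]
tool_rot: [[-0.186, 0.982, 0.02], [0.982, 0.186, 0.018], [0.014, 0.023, -1.0]]
ft_force: [1.1, 1.1, -3.3]
grip_width: 0.0188
```

```bash
python3 - <<'E'
from h import *
o=st();lip(o)
b,p=snap('top','t7')
cv2.imwrite('pics/t7z.png',cv2.resize(b[140:240,220:380],(800,500),interpolation=cv2.INTER_CUBIC)[:,:,::-1])
E
```

```text
24.45 [ 0.4194 -0.092   0.0555] [[-0.186, 0.982, 0.02], [0.982, 0.186, 0.018], [0.014, 0.023, -1.0]] [ 1.1  1.1 -3.3] 0.0188
lip u,v [-0.0739 -0.0442] heading -79.27405403427362 tiltz [-0.014  0.023]
```

View pics/t7z.png

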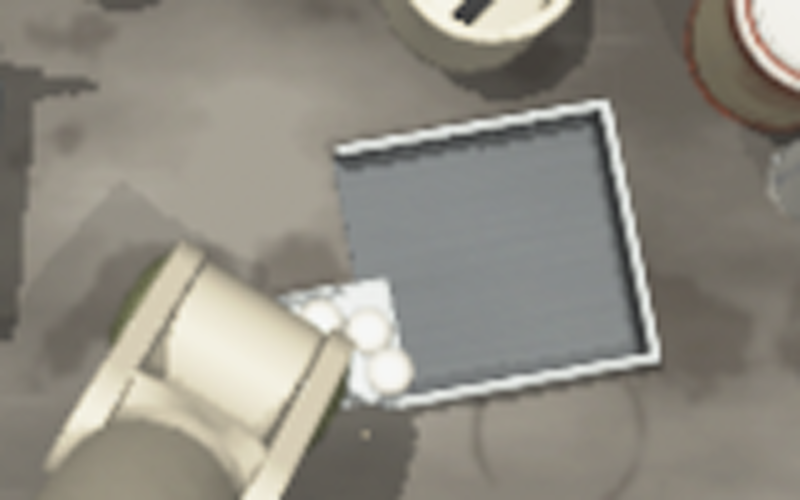

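The pan is empty and the scoop holds the chips. One overhangs the lip at (390,371), so a sharp forward start inside the pan should settle it back.

{"api": "carry_out", "payload": {
  "rows": [
    {"tx":-5,"ty":-0.05,"tz":0,"yaw":0},
    {"tx":-4,"ty":0,"tz":0,"yaw":0},
    {"tx":-2.8,"ty":0,"tz":0,"yaw":0},
    {"tx":-1.6,"ty":0,"tz":0,"yaw":0},
    {"tx":-0.7,"ty":0,"tz":0,"yaw":0},
    {"tx":0,"ty":0,"tz":0,"yaw":0}
  ]
}}

```text
time_s: 25.1
position: [0.4454, -0.2346, 0.0537]
tool_rot: [[-0.187, 0.982, 0.019], [0.982, 0.186, 0.02], [0.016, 0.022, -1.0]]
ft_force: [0.0, -1.6, -1.2]
grip_width: 0.0191
```

```bash
python3 - <<'E'
from h import *
o=st();lip(o)
b,p=snap('top','t8')
cv2.imwrite('pics/t8z.png',cv2.resize(b[140:240,220:380],(800,500),interpolation=cv2.INTER_CUBIC)[:,:,::-1])
E
```

```text
25.1 [ 0.4454 -0.2346  0.0537] [[-0.187, 0.982, 0.019], [0.982, 0.186, 0.02], [0.016, 0.022, -1.0]] [ 0.  -1.6 -1.2] 0.0191
lip u,v [ 0.071  -0.0428] heading -79.23141803650321 tiltz [-0.016  0.022]
```

View pics/t8z.png

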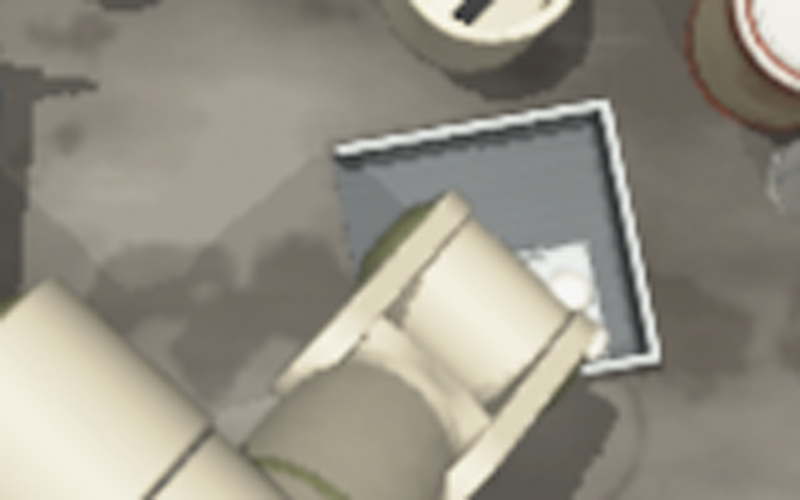

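{"api": "carry_out", "payload": {
  "rows": [
    {"tx":0,"ty":0,"tz":-0.3,"yaw":0},
    {"tx":0,"ty":0,"tz":-0.7,"yaw":0},
    {"tx":0,"ty":0,"tz":-1.1,"yaw":0},
    {"tx":0,"ty":0,"tz":-1.5,"yaw":0},
    {"tx":0,"ty":0,"tz":-1.7,"yaw":0},
    {"tx":0,"ty":0,"tz":-1.7,"yaw":0},
    {"tx":0,"ty":0,"tz":-1.6,"yaw":0},
    {"tx":0,"ty":0,"tz":-1.3,"yaw":0},
    {"tx":0,"ty":0,"tz":-0.9,"yaw":0},
    {"tx":0,"ty":0,"tz":-0.5,"yaw":0},
    {"tx":0,"ty":0,"tz":-0.2,"yaw":0}
  ]
}}

```text
time_s: 26.25
position: [0.4409, -0.2281, 0.1781]
tool_rot: [[-0.193, 0.981, 0.015], [0.981, 0.193, 0.026], [0.023, 0.019, -1.0]]
ft_force: [0.1, -0.2, -4.2]
grip_width: 0.0185
```

```bash
cat >> h.py <<'E'
def chips(f):
    b,p=snap('top',f); hsv=cv2.cvtColor(b,cv2.COLOR_RGB2HSV)
    R=slice(130,245);m=((hsv[R,:,2]>185)&(hsv[R,:,1]<40)).astype(np.uint8)
    n,_,s,c=cv2.connectedComponentsWithStats(m)
    print('white blobs',[(*np.round(c[i]+[0,130],1),int(s[i,4])) for i in range(1,n) if 25<s[i,4]<400 and 140<c[i][0]<380])
E
python3 - <<'E'
from h import *
o=st();lip(o);chips('t9')
E
```

```text
26.25 [ 0.4409 -0.2281  0.1781] [[-0.193, 0.981, 0.015], [0.981, 0.193, 0.026], [0.023, 0.019, -1.0]] [ 0.1 -0.2 -4.2] 0.0185
lip u,v [ 0.0637 -0.0452] heading -78.84437604612035 tiltz [-0.023  0.019]
white blobs [(np.float64(317.0), np.float64(139.0), 315), (np.float64(165.9), np.float64(147.4), 38), (np.float64(206.7), np.float64(150.6), 40), (np.float64(330.6), np.float64(176.7), 192), (np.float64(152.1), np.float64(179.4), 31), (np.float64(215.7), np.float64(178.8), 26), (np.float64(337.4), np.float64(191.5), 113), (np.float64(195.4), np.float64(239.1), 265)]
```

```bash
cat >> h.py <<'E'
def ramp(T,phi,vmax=2.5,a=.35):
    """one straight smooth move, trapezoid speed (cm/row), rows rounded"""
    o=st(); P=np.array(o['position']); R=np.array(o['tool_rot']); D=np.array(T)-P; L=100*np.linalg.norm(D); e=D/np.linalg.norm(D)
    v=[];s=0;cur=0
    while s<L-.05:
        cur=min(cur+a,vmax,max(np.sqrt(2*a*(L-s)),a)); cur=min(cur,L-s); v.append(cur); s+=cur
    ph=np.degrees(np.arctan2(R[1,0],R[0,0])); dph=(phi-ph+180)%360-180; n=len(v)
    Rm=R.copy(); rows=[]
    from scipy.spatial.transform import Rotation as Q
    for x in v:
        d=Rm.T@e*x; rows.append(dict(tx=round(d[0],1),ty=round(d[1],1),tz=round(d[2],1),yaw=round(-np.radians(dph/n),3))); Rm=Rm@Q.from_rotvec([0,0,-np.radians(dph/n)]).as_matrix()
    print(n)
    for i,r in enumerate(rows): print(json.dumps(r),end=', ' if (i+1)%12 else '\n--\n')
E
python3 - <<'E'
from h import *
ramp([.5569,.3255,.175],85.8)
E
```

```text
26.3 [ 0.441  -0.2281  0.1781] [[-0.193, 0.981, 0.015], [0.981, 0.193, 0.026], [0.023, 0.019, -1.0]] [ 0.4 -0.9 -3.9] 0.0187
28
{"tx": 0.3, "ty": 0.1, "tz": 0.0, "yaw": 0.01}, {"tx": 0.6, "ty": 0.3, "tz": 0.0, "yaw": 0.01}, {"tx": 1.0, "ty": 0.4, "tz": 0.0, "yaw": 0.01}, {"tx": 1.3, "ty": 0.5, "tz": 0.0, "yaw": 0.01}, {"tx": 1.6, "ty": 0.6, "tz": 0.1, "yaw": 0.01}, {"tx": 2.0, "ty": 0.7, "tz": 0.1, "yaw": 0.01}, {"tx": 2.3, "ty": 0.8, "tz": 0.1, "yaw": 0.01}, {"tx": 2.4, "ty": 0.8, "tz": 0.1, "yaw": 0.01}, {"tx": 2.4, "ty": 0.8, "tz": 0.1, "yaw": 0.01}, {"tx": 2.4, "ty": 0.8, "tz": 0.1, "yaw": 0.01}, {"tx": 2.4, "ty": 0.8, "tz": 0.1, "yaw": 0.01}, {"tx": 2.4, "ty": 0.7, "tz": 0.1, "yaw": 0.01}
--
{"tx": 2.4, "ty": 0.7, "tz": 0.1, "yaw": 0.01}, {"tx": 2.4, "ty": 0.7, "tz": 0.1, "yaw": 0.01}, {"tx": 2.4, "ty": 0.7, "tz": 0.1, "yaw": 0.01}, {"tx": 2.4, "ty": 0.6, "tz": 0.1, "yaw": 0.01}, {"tx": 2.4, "ty": 0.6, "tz": 0.1, "yaw": 0.01}, {"tx": 2.4, "ty": 0.6, "tz": 0.1, "yaw": 0.01}, {"tx": 2.4, "ty": 0.6, "tz": 0.1, "yaw": 0.01}, {"tx": 2.4, "ty": 0.5, "tz": 0.1, "yaw": 0.01}, {"tx": 2.4, "ty": 0.5, "tz": 0.1, "yaw": 0.01}, {"tx": 2.4, "ty": 0.5, "tz": 0.1, "yaw": 0.01}, {"tx": 2.5, "ty": 0.5, "tz": 0.1, "yaw": 0.01}, {"tx": 2.1, "ty": 0.4, "tz": 0.1, "yaw": 0.01}
--
{"tx": 1.8, "ty": 0.3, "tz": 0.1, "yaw": 0.01}, {"tx": 1.4, "ty": 0.2, "tz": 0.0, "yaw": 0.01}, {"tx": 1.0, "ty": 0.1, "tz": 0.0, "yaw": 0.01}, {"tx": 0.4, "ty": 0.1, "tz": 0.0, "yaw": 0.01},
```

{"api": "carry_out", "payload": {
  "rows": [
    {"tx":0.3,"ty":0.1,"tz":0,"yaw":0.01},
    {"tx":0.6,"ty":0.3,"tz":0,"yaw":0.01},
    {"tx":1.0,"ty":0.4,"tz":0,"yaw":0.01},
    {"tx":1.3,"ty":0.5,"tz":0,"yaw":0.01},
    {"tx":1.6,"ty":0.6,"tz":0.1,"yaw":0.01},
    {"tx":2.0,"ty":0.7,"tz":0.1,"yaw":0.01},
    {"tx":2.3,"ty":0.8,"tz":0.1,"yaw":0.01},
    {"tx":2.4,"ty":0.8,"tz":0.1,"yaw":0.01},
    {"tx":2.4,"ty":0.8,"tz":0.1,"yaw":0.01},
    {"tx":2.4,"ty":0.8,"tz":0.1,"yaw":0.01},
    {"tx":2.4,"ty":0.8,"tz":0.1,"yaw":0.01},
    {"tx":2.4,"ty":0.7,"tz":0.1,"yaw":0.01}
  ]
}}

```text
time_s: 27.5
position: [0.4882, 0.0022, 0.1716]
tool_rot: [[-0.059, 0.998, 0.006], [0.998, 0.059, 0.033], [0.033, 0.008, -0.999]]
ft_force: [0.7, 0.1, -3.9]
grip_width: 0.0188
```

{"api": "carry_out", "payload": {
  "rows": [
    {"tx":2.4,"ty":0.7,"tz":0.1,"yaw":0.01},
    {"tx":2.4,"ty":0.7,"tz":0.1,"yaw":0.01},
    {"tx":2.4,"ty":0.7,"tz":0.1,"yaw":0.01},
    {"tx":2.4,"ty":0.6,"tz":0.1,"yaw":0.01},
    {"tx":2.4,"ty":0.6,"tz":0.1,"yaw":0.01},
    {"tx":2.2,"ty":0.5,"tz":0.1,"yaw":0.01},
    {"tx":1.9,"ty":0.5,"tz":0.1,"yaw":0.01},
    {"tx":1.6,"ty":0.4,"tz":0.1,"yaw":0.01},
    {"tx":1.3,"ty":0.3,"tz":0,"yaw":0.01},
    {"tx":1.0,"ty":0.2,"tz":0,"yaw":0.01},
    {"tx":0.7,"ty":0.1,"tz":0,"yaw":0.01},
    {"tx":0.3,"ty":0,"tz":0,"yaw":0}
  ]
}}

```text
time_s: 28.7
position: [0.536, 0.2314, 0.1651]
tool_rot: [[0.057, 0.998, -0.003], [0.998, -0.057, 0.036], [0.036, -0.005, -0.999]]
ft_force: [-0.5, -0.0, -4.0]
grip_width: 0.0186
```

```bash
python3 - <<'E'
from h import *
ramp([.5569,.3255,.175],85.8,1.8,.3)
E
```

```text
28.7 [0.536  0.2314 0.1651] [[0.057, 0.998, -0.003], [0.998, -0.057, 0.036], [0.036, -0.005, -0.999]] [-0.5 -0.  -4. ] 0.0186
10
{"tx": 0.3, "ty": 0.0, "tz": -0.0, "yaw": 0.002}, {"tx": 0.6, "ty": 0.1, "tz": -0.0, "yaw": 0.002}, {"tx": 0.9, "ty": 0.1, "tz": -0.1, "yaw": 0.002}, {"tx": 1.2, "ty": 0.2, "tz": -0.1, "yaw": 0.002}, {"tx": 1.5, "ty": 0.2, "tz": -0.1, "yaw": 0.002}, {"tx": 1.7, "ty": 0.3, "tz": -0.1, "yaw": 0.002}, {"tx": 1.4, "ty": 0.2, "tz": -0.1, "yaw": 0.002}, {"tx": 1.1, "ty": 0.2, "tz": -0.1, "yaw": 0.002}, {"tx": 0.7, "ty": 0.1, "tz": -0.0, "yaw": 0.002}, {"tx": 0.2, "ty": 0.0, "tz": -0.0, "yaw": 0.002},
```

{"api": "carry_out", "payload": {
  "rows": [
    {"tx":0.3,"ty":0,"tz":0,"yaw":0},
    {"tx":0.6,"ty":0.1,"tz":0,"yaw":0},
    {"tx":0.9,"ty":0.1,"tz":0,"yaw":0},
    {"tx":1.2,"ty":0.1,"tz":0,"yaw":0},
    {"tx":1.5,"ty":0.2,"tz":0,"yaw":0},
    {"tx":1.5,"ty":0.2,"tz":0,"yaw":0},
    {"tx":1.3,"ty":0.2,"tz":0,"yaw":0},
    {"tx":0.9,"ty":0.1,"tz":0,"yaw":0},
    {"tx":0.6,"ty":0.1,"tz":0,"yaw":0},
    {"tx":0.3,"ty":0,"tz":0,"yaw":0},
    {"tx":0,"ty":0,"tz":0,"yaw":0}
  ]
}}

```text
time_s: 29.8
position: [0.5532, 0.3302, 0.1682]
tool_rot: [[0.057, 0.998, -0.003], [0.998, -0.057, 0.037], [0.036, -0.005, -0.999]]
ft_force: [0.7, -0.3, -3.2]
grip_width: 0.0186
```

```bash
cat >> h.py <<'E'
T=np.array([.5456,.171]); TN=np.array([-.0732,-.9973])
def tl(o):
    R=np.array(o['tool_rot']);n=-R[:2,0]/np.linalg.norm(R[:2,0]);d=np.array(o['position'])[:2]+.135*n-T
    print('tub lip w',round(d@TN,4),'x',round(d@np.array([.9973,-.0732]),4),'heading',np.degrees(np.arctan2(n[1],n[0])))
E
python3 - <<'E'
from h import *
o=st();tl(o)
b,p=snap('top','t10')
cv2.imwrite('pics/t10z.png',cv2.resize(b[140:240,130:290],(800,500),interpolation=cv2.INTER_CUBIC)[:,:,::-1])
E
```

```text
29.8 [0.5532 0.3302 0.1682] [[0.057, 0.998, -0.003], [0.998, -0.057, 0.037], [0.036, -0.005, -0.999]] [ 0.7 -0.3 -3.2] 0.0186
tub lip w -0.0244 x -0.0018 heading -93.25927416846484
```

View pics/t10z.png

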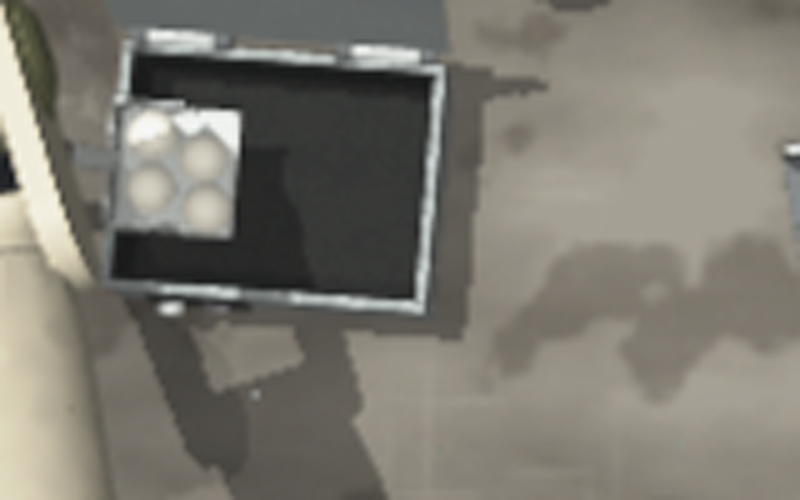

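All four chips are in the bowl over the tub: (150,130), (205,155), (150,187) and (205,207). Throw them off with a short forward move and a sharp reversal.

{"api": "carry_out", "payload": {
  "rows": [
    {"tx":-2.5,"ty":0,"tz":0,"yaw":0},
    {"tx":-3,"ty":0,"tz":0,"yaw":0},
    {"tx":5,"ty":0,"tz":0,"yaw":0},
    {"tx":5,"ty":0,"tz":0,"yaw":0},
    {"tx":0,"ty":0,"tz":0,"yaw":0}
  ]
}}

```text
time_s: 30.35
position: [0.5569, 0.3692, 0.1691]
tool_rot: [[0.067, 0.998, -0.006], [0.997, -0.067, 0.034], [0.034, -0.009, -0.999]]
ft_force: [0.2, -0.8, -2.8]
grip_width: 0.0188
```

```bash
cat >> h.py <<'E'
def circ(f,x0=150,x1=222,y0=143,y1=205):
    b,p=snap('top',f); g=cv2.cvtColor(b,cv2.COLOR_RGB2GRAY)[y0:y1,x0:x1]
    for r in cv2.resize(g,None,fx=.5,fy=.5,interpolation=cv2.INTER_AREA): print(''.join(' .:-=+*#%@'[min(9,int(v)//26)] for v in r))
E
python3 - <<'E'
from h import *
o=st();tl(o);circ('t11',145,225)
E
```

```text
30.35 [0.5569 0.3692 0.1691] [[0.067, 0.998, -0.006], [0.997, -0.067, 0.034], [0.034, -0.009, -0.999]] [ 0.2 -0.8 -2.8] 0.0188
tub lip w -0.0635 x -0.0024 heading -93.86910385040478
---=---------------------------------=++
==-====***++===--=-------------------=++
=====+=*###%%#=-============---------=++
=====+-=+*****=+*++++++====+%%%##*+===++
====++.......::---==+*****==*#####+====+
====+=....................::----==+**---
====+=.............................:*---
====*-....::::::::::...............:#---
++**#-....:::::::::::::::::::::::..-*---
#####%%%%#*::::::::::::::::::::::::-*---
%@@@%###@@#::::::::::::::::::::::::-+---
%@@%****%@#::::::::::::::::::::::::=+---
%%#******%*...:::::::::::::::::::::==---
**********=.....-#%*:::::::::::::::++---
**********-.....#@@@+::::::::::::::*=---
**********-....:%@@@*.:::*#=:::::::*----
+*********:....:#@@%=:::+@@#-::::::*----
+*********:.....-*#+::::#@@%=::::::*----
+*********:....:*%#:::::+@@#-::::::*----
+********+.....=@@@+:::::**=.:::::-#----
++++*****+.....=@@@*.:::::::::::::-*---=
-:-=-==++=.....-%@%=.::::::::::*%+-+---=
::-=............=*=.::::::::::=@@#=+---=
::-=..............::::::::::::+@@#=+---=
::--..............::::::::::::=%%++=----
::--...............::::::::::::=-:*=----
::-=====-::..........:::::::::::::#=----
:::-=++****==========--::.........*----=
::::::::-=-::::--==+*#****#**+====*----=
-::::::-*%+::--:::---------====++**----=
-::::::===-::--------------------------=
```

All four chips are inside the tub and the scoop is empty. Now put the scoop back on the bench between the tub and the pan.

```bash
python3 - <<'E'
from h import *
ramp([.44,-.05,.19],86,4.5,1.2)
E
```

```text
30.4 [0.5572 0.367  0.1691] [[0.068, 0.998, -0.006], [0.997, -0.068, 0.033], [0.032, -0.009, -0.999]] [-0.4 -0.6 -2.7] 0.0188
12
{"tx": -1.2, "ty": -0.2, "tz": -0.1, "yaw": 0.0}, {"tx": -2.3, "ty": -0.5, "tz": -0.2, "yaw": 0.0}, {"tx": -3.5, "ty": -0.7, "tz": -0.3, "yaw": 0.0}, {"tx": -4.4, "ty": -0.9, "tz": -0.4, "yaw": 0.0}, {"tx": -4.4, "ty": -0.9, "tz": -0.4, "yaw": 0.0}, {"tx": -4.4, "ty": -0.9, "tz": -0.4, "yaw": 0.0}, {"tx": -4.4, "ty": -0.9, "tz": -0.4, "yaw": 0.0}, {"tx": -4.4, "ty": -0.9, "tz": -0.4, "yaw": 0.0}, {"tx": -4.4, "ty": -0.9, "tz": -0.4, "yaw": 0.0}, {"tx": -4.4, "ty": -0.9, "tz": -0.4, "yaw": 0.0}, {"tx": -3.3, "ty": -0.7, "tz": -0.3, "yaw": 0.0}, {"tx": -1.3, "ty": -0.3, "tz": -0.1, "yaw": 0.0}
--
```

{"api": "carry_out", "payload": {
  "rows": [
    {"tx":-1.2,"ty":-0.2,"tz":-0.4,"yaw":0},
    {"tx":-2.3,"ty":-0.5,"tz":-0.5,"yaw":0},
    {"tx":-3.5,"ty":-0.7,"tz":-0.5,"yaw":0},
    {"tx":-4.4,"ty":-0.9,"tz":-0.4,"yaw":0},
    {"tx":-4.4,"ty":-0.9,"tz":-0.4,"yaw":0},
    {"tx":-4.4,"ty":-0.9,"tz":-0.3,"yaw":0},
    {"tx":-4.4,"ty":-0.9,"tz":-0.3,"yaw":0},
    {"tx":-4.4,"ty":-0.9,"tz":-0.3,"yaw":0},
    {"tx":-4.4,"ty":-0.9,"tz":-0.3,"yaw":0},
    {"tx":-4.4,"ty":-0.9,"tz":-0.3,"yaw":0},
    {"tx":-3.3,"ty":-0.7,"tz":-0.2,"yaw":0},
    {"tx":-1.3,"ty":-0.3,"tz":0,"yaw":0}
  ]
}}

```text
time_s: 31.6
position: [0.4247, -0.08, 0.2013]
tool_rot: [[0.08, 0.997, -0.0], [0.996, -0.08, 0.025], [0.025, -0.002, -1.0]]
ft_force: [-0.7, 0.1, -1.5]
grip_width: 0.0188
```

{"api": "carry_out", "payload": {
  "rows": [
    {"tx":0,"ty":0,"tz":0,"yaw":-0.13},
    {"tx":0,"ty":0,"tz":0,"yaw":-0.14},
    {"tx":0,"ty":0,"tz":0,"yaw":-0.14},
    {"tx":0,"ty":0,"tz":0,"yaw":-0.14},
    {"tx":0,"ty":0,"tz":0,"yaw":-0.14},
    {"tx":0,"ty":0,"tz":0,"yaw":-0.14},
    {"tx":0,"ty":0,"tz":0,"yaw":-0.14},
    {"tx":0,"ty":0,"tz":0,"yaw":-0.14},
    {"tx":0,"ty":0,"tz":0,"yaw":-0.14},
    {"tx":0,"ty":0,"tz":0,"yaw":-0.14},
    {"tx":0,"ty":0,"tz":0,"yaw":-0.14},
    {"tx":0,"ty":0,"tz":0,"yaw":-0.1}
  ]
}}

```text
time_s: 32.8
position: [0.4043, -0.0916, 0.2059]
tool_rot: [[-1.0, -0.02, -0.001], [-0.02, 1.0, 0.017], [0.001, 0.017, -1.0]]
ft_force: [-0.9, -0.6, -3.3]
grip_width: 0.0184
```

```bash
python3 - <<'E'
from h import *
ramp([.45,-.072,.065],178,2.5,.6)
E
```

```text
32.8 [ 0.4043 -0.0916  0.2059] [[-1.0, -0.02, -0.001], [-0.02, 1.0, 0.017], [0.001, 0.017, -1.0]] [-0.9 -0.6 -3.3] 0.0184
9
{"tx": -0.2, "ty": 0.1, "tz": 0.6, "yaw": 0.006}, {"tx": -0.4, "ty": 0.1, "tz": 1.1, "yaw": 0.006}, {"tx": -0.6, "ty": 0.2, "tz": 1.7, "yaw": 0.006}, {"tx": -0.7, "ty": 0.3, "tz": 2.3, "yaw": 0.006}, {"tx": -0.8, "ty": 0.3, "tz": 2.4, "yaw": 0.006}, {"tx": -0.8, "ty": 0.3, "tz": 2.4, "yaw": 0.006}, {"tx": -0.7, "ty": 0.3, "tz": 2.1, "yaw": 0.006}, {"tx": -0.4, "ty": 0.2, "tz": 1.4, "yaw": 0.006}, {"tx": -0.1, "ty": 0.0, "tz": 0.3, "yaw": 0.006},
```

{"api": "carry_out", "payload": {
  "rows": [
    {"tx":-0.2,"ty":0.1,"tz":0.6,"yaw":0},
    {"tx":-0.4,"ty":0.1,"tz":1.1,"yaw":0},
    {"tx":-0.6,"ty":0.2,"tz":1.7,"yaw":0},
    {"tx":-0.7,"ty":0.3,"tz":2.3,"yaw":0},
    {"tx":-0.8,"ty":0.3,"tz":2.4,"yaw":0},
    {"tx":-0.8,"ty":0.3,"tz":2.4,"yaw":0},
    {"tx":-0.7,"ty":0.3,"tz":2.1,"yaw":0},
    {"tx":-0.4,"ty":0.2,"tz":1.4,"yaw":0},
    {"tx":-0.1,"ty":0,"tz":0.3,"yaw":0}
  ]
}}

```text
time_s: 33.7
position: [0.4445, -0.0752, 0.0592]
tool_rot: [[-1.0, 0.013, 0.001], [0.013, 1.0, 0.011], [-0.001, 0.011, -1.0]]
ft_force: [-0.0, 0.4, -2.3]
grip_width: 0.0188
```

{"api": "carry_out", "payload": {
  "rows": [
    {"tx":0,"ty":0,"tz":0.5,"yaw":0},
    {"tx":0,"ty":0,"tz":0.3,"yaw":0},
    {"tx":0,"ty":0,"tz":0.1,"yaw":0}
  ]
}}

```text
time_s: 34.0
position: [0.4437, -0.0762, 0.0507]
tool_rot: [[-1.0, 0.018, 0.002], [0.018, 1.0, 0.01], [-0.001, 0.01, -1.0]]
ft_force: [0.8, 0.3, -2.6]
grip_width: 0.0185
```

{"api": "carry_out", "payload": {
  "rows": [
    {"tx":0,"ty":0,"tz":0.2,"yaw":0},
    {"tx":0,"ty":0,"tz":0.15,"yaw":0}
  ]
}}

```text
time_s: 34.2
position: [0.4439, -0.0765, 0.0478]
tool_rot: [[-1.0, 0.019, 0.003], [0.019, 1.0, 0.009], [-0.003, 0.009, -1.0]]
ft_force: [-2.3, 1.3, 2.3]
grip_width: 0.0186
```

{"api": "carry_out", "payload": {
  "rows": [
    {"tx":0,"ty":0,"tz":0,"yaw":0},
    {"tx":0,"ty":0,"tz":0,"yaw":0},
    {"tx":0,"ty":0,"tz":0,"yaw":0}
  ],
  "jaw": 0
}}

```text
time_s: 34.5
position: [0.4447, -0.0769, 0.0487]
tool_rot: [[-1.0, 0.019, 0.006], [0.019, 1.0, 0.008], [-0.006, 0.008, -1.0]]
ft_force: [0.5, -0.6, 1.2]
grip_width: 0.0423
```

{"api": "carry_out", "payload": {
  "rows": [
    {"tx":0,"ty":0,"tz":-1,"yaw":0},
    {"tx":0,"ty":0,"tz":-3,"yaw":0},
    {"tx":0,"ty":0,"tz":-4,"yaw":0},
    {"tx":0,"ty":0,"tz":-4,"yaw":0},
    {"tx":0,"ty":0,"tz":-3,"yaw":0}
  ]
}}

```text
time_s: 35.0
position: [0.4423, -0.0775, 0.2041]
tool_rot: [[-1.0, 0.019, 0.0], [0.019, 1.0, 0.011], [-0.0, 0.011, -1.0]]
ft_force: [-0.5, -1.0, 0.4]
grip_width: 0.0426
```

```bash
python3 - <<'E'
from h import *
ramp([.5,-.02,.37],150,4,1)
E
```

```text
35.0 [ 0.4423 -0.0775  0.2041] [[-1.0, 0.019, 0.0], [0.019, 1.0, 0.011], [-0.0, 0.011, -1.0]] [-0.5 -1.   0.4] 0.0426
7
{"tx": -0.3, "ty": 0.3, "tz": -0.9, "yaw": 0.072}, {"tx": -0.6, "ty": 0.7, "tz": -1.8, "yaw": 0.072}, {"tx": -0.8, "ty": 1.1, "tz": -2.7, "yaw": 0.072}, {"tx": -0.9, "ty": 1.5, "tz": -3.6, "yaw": 0.072}, {"tx": -0.8, "ty": 1.6, "tz": -3.6, "yaw": 0.072}, {"tx": -0.5, "ty": 1.2, "tz": -2.7, "yaw": 0.072}, {"tx": -0.2, "ty": 0.6, "tz": -1.3, "yaw": 0.072},
```

```bash
python3 - <<'E'
from h import *
plan([[.47,-.03,.395,132],[.675,.1585,.395,86.4]])
E
```

```text
35.0 [ 0.4423 -0.0775  0.2041] [[-1.0, 0.019, 0.0], [0.019, 1.0, 0.011], [-0.0, 0.011, -1.0]] [-0.5 -1.   0.4] 0.0426
12
{"tx": -0.4, "ty": 0.8, "tz": -3.2, "yaw": 0.14}, {"tx": -0.3, "ty": 0.9, "tz": -3.2, "yaw": 0.14}, {"tx": -0.2, "ty": 0.9, "tz": -3.2, "yaw": 0.14}, {"tx": -0.1, "ty": 0.9, "tz": -3.2, "yaw": 0.14}, {"tx": 0.0, "ty": 0.9, "tz": -3.2, "yaw": 0.14}, {"tx": 0.2, "ty": 0.9, "tz": -3.2, "yaw": 0.14}, {"tx": 0.0, "ty": 4.6, "tz": -0.0, "yaw": 0.13}, {"tx": 0.7, "ty": 4.6, "tz": -0.0, "yaw": 0.13}, {"tx": 1.3, "ty": 4.5, "tz": -0.0, "yaw": 0.13}, {"tx": 1.8, "ty": 4.3, "tz": -0.0, "yaw": 0.13}, {"tx": 2.4, "ty": 4.0, "tz": -0.0, "yaw": 0.13}, {"tx": 2.9, "ty": 3.6, "tz": -0.0, "yaw": 0.13},
```

Split it: rise and turn first, then check the height before crossing over the bar.

{"api": "carry_out", "payload": {
  "rows": [
    {"tx":-0.4,"ty":0.8,"tz":-3.3,"yaw":0.14},
    {"tx":-0.3,"ty":0.9,"tz":-3.3,"yaw":0.14},
    {"tx":-0.2,"ty":0.9,"tz":-3.3,"yaw":0.14},
    {"tx":-0.1,"ty":0.9,"tz":-3.3,"yaw":0.14},
    {"tx":0,"ty":0.9,"tz":-3.3,"yaw":0.14},
    {"tx":0.2,"ty":0.9,"tz":-3.3,"yaw":0.14},
    {"tx":0,"ty":3,"tz":0,"yaw":0.13},
    {"tx":0.5,"ty":3,"tz":0,"yaw":0.13},
    {"tx":0,"ty":0,"tz":0,"yaw":0}
  ]
}}

```text
time_s: 35.9
position: [0.5127, 0.0116, 0.4264]
tool_rot: [[-0.393, 0.919, 0.019], [0.92, 0.393, 0.005], [-0.003, 0.019, -1.0]]
ft_force: [-0.1, -1.1, 0.1]
grip_width: 0.0428
```

```bash
python3 - <<'E'
from h import *
ramp([.675,.1585,.395],86.4,3,1)
E
```

```text
35.9 [0.5127 0.0116 0.4264] [[-0.393, 0.919, 0.019], [0.92, 0.393, 0.005], [-0.003, 0.019, -1.0]] [-0.1 -1.1  0.1] 0.0428
9
{"tx": 0.3, "ty": 0.9, "tz": 0.2, "yaw": 0.052}, {"tx": 0.7, "ty": 1.8, "tz": 0.3, "yaw": 0.052}, {"tx": 1.3, "ty": 2.7, "tz": 0.5, "yaw": 0.052}, {"tx": 1.4, "ty": 2.6, "tz": 0.5, "yaw": 0.052}, {"tx": 1.5, "ty": 2.5, "tz": 0.5, "yaw": 0.052}, {"tx": 1.7, "ty": 2.5, "tz": 0.5, "yaw": 0.052}, {"tx": 1.8, "ty": 2.4, "tz": 0.5, "yaw": 0.052}, {"tx": 1.8, "ty": 2.2, "tz": 0.5, "yaw": 0.052}, {"tx": 0.8, "ty": 0.9, "tz": 0.2, "yaw": 0.052},
```

{"api": "carry_out", "payload": {
  "rows": [
    {"tx":0.3,"ty":0.9,"tz":0.1,"yaw":0.05},
    {"tx":0.7,"ty":1.8,"tz":0.2,"yaw":0.05},
    {"tx":1.3,"ty":2.7,"tz":0.4,"yaw":0.05},
    {"tx":1.4,"ty":2.6,"tz":0.4,"yaw":0.05},
    {"tx":1.5,"ty":2.5,"tz":0.4,"yaw":0.05},
    {"tx":1.7,"ty":2.5,"tz":0.4,"yaw":0.05},
    {"tx":1.8,"ty":2.4,"tz":0.4,"yaw":0.05},
    {"tx":1.8,"ty":2.2,"tz":0.4,"yaw":0.05},
    {"tx":0.8,"ty":0.9,"tz":0,"yaw":0.05},
    {"tx":0,"ty":0,"tz":0,"yaw":0}
  ]
}}

```text
time_s: 36.9
position: [0.6729, 0.1618, 0.4097]
tool_rot: [[0.052, 0.998, 0.021], [0.999, -0.052, 0.002], [0.003, 0.02, -1.0]]
ft_force: [-1.1, 0.3, 0.7]
grip_width: 0.0426
```

```bash
python3 - <<'E'
from h import *
plan([[.679,.1583,.39,86.4,.01],[.679,.1583,.324,86.4,.02]])
E
```

```text
36.9 [0.6729 0.1618 0.4097] [[0.052, 0.998, 0.021], [0.999, -0.052, 0.002], [0.003, 0.02, -1.0]] [-1.1  0.3  0.7] 0.0426
7
{"tx": -0.1, "ty": 0.2, "tz": 0.7, "yaw": 0.0}, {"tx": -0.1, "ty": 0.2, "tz": 0.7, "yaw": 0.0}, {"tx": -0.1, "ty": 0.2, "tz": 0.7, "yaw": 0.0}, {"tx": 0.0, "ty": 0.0, "tz": 1.6, "yaw": -0.0}, {"tx": 0.0, "ty": 0.0, "tz": 1.6, "yaw": -0.0}, {"tx": 0.0, "ty": 0.0, "tz": 1.6, "yaw": -0.0}, {"tx": 0.0, "ty": 0.0, "tz": 1.6, "yaw": -0.0},
```

{"api": "carry_out", "payload": {
  "rows": [
    {"tx":-0.1,"ty":0.2,"tz":0.8,"yaw":0},
    {"tx":-0.1,"ty":0.1,"tz":0.9,"yaw":0},
    {"tx":-0.1,"ty":0.1,"tz":1.2,"yaw":0},
    {"tx":0,"ty":0,"tz":1.6,"yaw":0},
    {"tx":0,"ty":0,"tz":1.6,"yaw":0},
    {"tx":0,"ty":0,"tz":1.6,"yaw":0},
    {"tx":0,"ty":0,"tz":0.9,"yaw":0},
    {"tx":0,"ty":0,"tz":0,"yaw":0}
  ]
}}

```text
time_s: 37.7
position: [0.6723, 0.1507, 0.3237]
tool_rot: [[0.043, 0.999, 0.023], [0.999, -0.044, 0.001], [0.002, 0.023, -1.0]]
ft_force: [0.2, 0.7, 0.4]
grip_width: 0.0427
```

{"api": "carry_out", "payload": {
  "rows": [
    {"tx":0,"ty":0,"tz":0,"yaw":0},
    {"tx":0,"ty":0,"tz":0,"yaw":0},
    {"tx":0,"ty":0,"tz":0,"yaw":0},
    {"tx":0,"ty":0,"tz":0,"yaw":0}
  ],
  "jaw": 1,
  "squeeze": 25
}}

```text
time_s: 38.1
position: [0.6723, 0.1495, 0.3259]
tool_rot: [[0.043, 0.999, 0.028], [0.999, -0.043, 0.002], [0.003, 0.028, -1.0]]
ft_force: [2.9, 0.8, -2.3]
grip_width: 0.0131
```

```bash
cat >> h.py <<'E'
def lidth(o):
    P=np.array(o['position']); d=(HX-P[:2])@DX-(-.002); z=P[2]-.103+.0056; print('theta',np.arctan2(z,d),'r',np.hypot(d,z))
E
python3 - <<'E'
from h import *
o=st();lidth(o)
E
```

```text
38.1 [0.6723 0.1495 0.3259] [[0.043, 0.999, 0.028], [0.999, -0.043, 0.002], [0.003, 0.028, -1.0]] [ 2.9  0.8 -2.3] 0.0131
theta 1.726421967138417 r 0.23134544420551983
```

```bash
cat >> h.py <<'E'
def arcrows(t0,t1,n):
    o=st();R=np.array(o['tool_rot']); ts=np.linspace(t0,t1,n+1)
    B=np.array([[*(HX-.224*np.cos(t)*DX),.103+.224*np.sin(t)] for t in ts])
    for d in np.diff(B,axis=0):
        e=R.T@d*100; print(json.dumps(dict(tx=round(e[0],1),ty=round(e[1],1),tz=round(e[2],1),yaw=0)),end=', ')
    print('\noff',np.array(o['position'])-B[0])
E
python3 - <<'E'
from h import *
arcrows(1.75,.95,10)
E
```

```text
38.1 [0.6723 0.1495 0.3259] [[0.043, 0.999, 0.028], [0.999, -0.043, 0.002], [0.003, 0.028, -1.0]] [ 2.9  0.8 -2.3] 0.0131
{"tx": 0.1, "ty": -1.8, "tz": -0.3, "yaw": 0}, {"tx": 0.1, "ty": -1.8, "tz": -0.2, "yaw": 0}, {"tx": 0.1, "ty": -1.8, "tz": -0.0, "yaw": 0}, {"tx": 0.1, "ty": -1.8, "tz": 0.1, "yaw": 0}, {"tx": 0.1, "ty": -1.8, "tz": 0.3, "yaw": 0}, {"tx": 0.1, "ty": -1.7, "tz": 0.4, "yaw": 0}, {"tx": 0.0, "ty": -1.7, "tz": 0.6, "yaw": 0}, {"tx": 0.0, "ty": -1.7, "tz": 0.7, "yaw": 0}, {"tx": 0.0, "ty": -1.6, "tz": 0.8, "yaw": 0}, {"tx": 0.0, "ty": -1.5, "tz": 0.9, "yaw": 0}, 
off [-0.00295207 -0.01194939  0.00253672]
```

{"api": "carry_out", "payload": {
  "rows": [
    {"tx":0.1,"ty":-1.6,"tz":0,"yaw":0},
    {"tx":0.1,"ty":-1.8,"tz":-0.1,"yaw":0},
    {"tx":0.1,"ty":-1.8,"tz":0,"yaw":0},
    {"tx":0.1,"ty":-1.8,"tz":0.1,"yaw":0},
    {"tx":0.1,"ty":-1.8,"tz":0.3,"yaw":0}
  ]
}}

```text
time_s: 38.6
position: [0.5875, 0.1556, 0.3247]
tool_rot: [[0.048, 0.998, 0.049], [0.999, -0.048, -0.002], [0.0, 0.049, -0.999]]
ft_force: [4.6, -0.9, 0.7]
grip_width: 0.0126
```

```bash
python3 - <<'E'
from h import *
o=env.observe(); P=np.array(o['position'])-[-.003,0,.0]
d=(HX-P[:2])@DX; 
for zz in (.0025,-.0056): print(np.arctan2(P[2]-.103-zz,d),np.hypot(P[2]-.103-zz,d))
arcrows(np.arctan2(P[2]-.105,d),.5,10)
E
```

```text
1.372298212653229 0.22356387580365694
1.3791977304377534 0.23151033330842083
38.6 [0.5875 0.1556 0.3247] [[0.048, 0.998, 0.049], [0.999, -0.048, -0.002], [0.0, 0.049, -0.999]] [ 4.6 -0.9  0.7] 0.0126
{"tx": 0.0, "ty": -1.9, "tz": 0.4, "yaw": 0}, {"tx": 0.0, "ty": -1.9, "tz": 0.5, "yaw": 0}, {"tx": 0.0, "ty": -1.8, "tz": 0.7, "yaw": 0}, {"tx": 0.0, "ty": -1.8, "tz": 0.9, "yaw": 0}, {"tx": 0.0, "ty": -1.7, "tz": 1.0, "yaw": 0}, {"tx": 0.0, "ty": -1.6, "tz": 1.1, "yaw": 0}, {"tx": 0.0, "ty": -1.5, "tz": 1.3, "yaw": 0}, {"tx": 0.0, "ty": -1.4, "tz": 1.4, "yaw": 0}, {"tx": 0.0, "ty": -1.2, "tz": 1.5, "yaw": 0}, {"tx": 0.0, "ty": -1.1, "tz": 1.6, "yaw": 0}, 
off [-0.00389629 -0.01205981  0.00205302]
```

{"api": "carry_out", "payload": {
  "rows": [
    {"tx":0,"ty":-1.9,"tz":0.4,"yaw":0},
    {"tx":0,"ty":-1.9,"tz":0.6,"yaw":0},
    {"tx":0,"ty":-1.8,"tz":0.8,"yaw":0},
    {"tx":0,"ty":-1.8,"tz":0.9,"yaw":0},
    {"tx":0,"ty":-1.7,"tz":1.1,"yaw":0}
  ]
}}

```text
time_s: 39.1
position: [0.498, 0.1617, 0.2846]
tool_rot: [[0.046, 0.997, 0.064], [0.999, -0.047, 0.003], [0.006, 0.064, -0.998]]
ft_force: [5.5, 2.8, -1.4]
grip_width: 0.0128
```

```bash
python3 - <<'E'
from h import *
o=env.observe(); P=np.array(o['position'])-[-.0035,0,.0]
d=(HX-P[:2])@DX; t=np.arctan2(P[2]-.105,d);print(t,np.hypot(P[2]-.105,d))
arcrows(t,.0,13)
E
```

```text
0.9320625169858536 0.22364611406493815
39.1 [0.498  0.1617 0.2846] [[0.046, 0.997, 0.064], [0.999, -0.047, 0.003], [0.006, 0.064, -0.998]] [ 5.5  2.8 -1.4] 0.0128
{"tx": 0.0, "ty": -1.3, "tz": 0.9, "yaw": 0}, {"tx": 0.0, "ty": -1.2, "tz": 1.0, "yaw": 0}, {"tx": 0.0, "ty": -1.2, "tz": 1.1, "yaw": 0}, {"tx": 0.0, "ty": -1.1, "tz": 1.2, "yaw": 0}, {"tx": 0.0, "ty": -1.0, "tz": 1.3, "yaw": 0}, {"tx": 0.0, "ty": -0.9, "tz": 1.3, "yaw": 0}, {"tx": 0.0, "ty": -0.8, "tz": 1.4, "yaw": 0}, {"tx": 0.0, "ty": -0.7, "tz": 1.4, "yaw": 0}, {"tx": 0.0, "ty": -0.6, "tz": 1.5, "yaw": 0}, {"tx": 0.0, "ty": -0.5, "tz": 1.5, "yaw": 0}, {"tx": -0.0, "ty": -0.4, "tz": 1.6, "yaw": 0}, {"tx": -0.0, "ty": -0.3, "tz": 1.6, "yaw": 0}, {"tx": -0.0, "ty": -0.2, "tz": 1.6, "yaw": 0}, 
off [-0.00420302 -0.012454    0.00171588]
```

{"api": "carry_out", "payload": {
  "rows": [
    {"tx":0,"ty":-1.3,"tz":0.9,"yaw":0},
    {"tx":0,"ty":-1.2,"tz":1.0,"yaw":0},
    {"tx":0,"ty":-1.2,"tz":1.1,"yaw":0},
    {"tx":0,"ty":-1.1,"tz":1.2,"yaw":0},
    {"tx":0,"ty":-1.0,"tz":1.3,"yaw":0},
    {"tx":0,"ty":-0.9,"tz":1.3,"yaw":0},
    {"tx":0,"ty":-0.8,"tz":1.4,"yaw":0},
    {"tx":0,"ty":-0.7,"tz":1.4,"yaw":0},
    {"tx":0,"ty":-0.6,"tz":1.4,"yaw":0}
  ]
}}

```text
time_s: 40.0
position: [0.4206, 0.1672, 0.1704]
tool_rot: [[0.046, 0.995, 0.088], [0.999, -0.046, 0.005], [0.009, 0.088, -0.996]]
ft_force: [4.0, 0.5, -0.2]
grip_width: 0.0126
```

```bash
python3 - <<'E'
from h import *
o=env.observe(); P=np.array(o['position'])-[-.0035,0,.0]
d=(HX-P[:2])@DX; t=np.arctan2(P[2]-.105,d);print(t,np.hypot(P[2]-.105,d))
arcrows(t,.0,6)
E
```

```text
0.30071036984184984 0.22087007218699747
40.0 [0.4206 0.1672 0.1704] [[0.046, 0.995, 0.088], [0.999, -0.046, 0.005], [0.009, 0.088, -0.996]] [ 4.   0.5 -0.2] 0.0126
{"tx": -0.0, "ty": -0.4, "tz": 1.0, "yaw": 0}, {"tx": -0.0, "ty": -0.3, "tz": 1.1, "yaw": 0}, {"tx": -0.0, "ty": -0.3, "tz": 1.1, "yaw": 0}, {"tx": -0.0, "ty": -0.2, "tz": 1.1, "yaw": 0}, {"tx": -0.0, "ty": -0.2, "tz": 1.1, "yaw": 0}, {"tx": -0.0, "ty": -0.1, "tz": 1.1, "yaw": 0}, 
off [-0.00144616 -0.01285052  0.00107292]
```

{"api": "carry_out", "payload": {
  "rows": [
    {"tx":0,"ty":-0.5,"tz":1.0,"yaw":0},
    {"tx":0,"ty":-0.4,"tz":1.1,"yaw":0},
    {"tx":0,"ty":-0.3,"tz":1.1,"yaw":0},
    {"tx":0,"ty":-0.2,"tz":1.1,"yaw":0},
    {"tx":0,"ty":-0.2,"tz":1.1,"yaw":0},
    {"tx":0,"ty":-0.1,"tz":0.9,"yaw":0}
  ]
}}

```text
time_s: 40.6
position: [0.4127, 0.168, 0.1084]
tool_rot: [[0.045, 0.994, 0.101], [0.999, -0.046, 0.005], [0.009, 0.101, -0.995]]
ft_force: [-10.9, -0.7, 36.3]
grip_width: 0.0126
```

{"api": "carry_out", "payload": {
  "rows": [
    {"tx":0,"ty":0,"tz":0.3,"yaw":0},
    {"tx":0,"ty":0,"tz":0.2,"yaw":0}
  ]
}}

```text
time_s: 40.8
position: [0.4129, 0.1682, 0.1071]
tool_rot: [[0.044, 0.994, 0.103], [0.999, -0.045, 0.005], [0.009, 0.103, -0.995]]
ft_force: [-11.8, -3.7, 33.0]
grip_width: 0.0128
```

{"api": "carry_out", "payload": {
  "rows": [
    {"tx":0,"ty":0,"tz":0,"yaw":0},
    {"tx":0,"ty":0,"tz":0,"yaw":0},
    {"tx":0,"ty":0,"tz":0,"yaw":0}
  ],
  "jaw": 0.2
}}

```text
time_s: 41.1
position: [0.4131, 0.1683, 0.1087]
tool_rot: [[0.043, 0.994, 0.105], [0.999, -0.044, 0.005], [0.009, 0.105, -0.994]]
ft_force: [0.2, 0.9, 0.1]
grip_width: 0.0344
```

{"api": "carry_out", "payload": {
  "rows": [
    {"tx":0,"ty":0,"tz":-1,"yaw":0},
    {"tx":0,"ty":0,"tz":-3,"yaw":0},
    {"tx":0,"ty":0,"tz":-4,"yaw":0},
    {"tx":0,"ty":-2,"tz":-4,"yaw":0},
    {"tx":-3,"ty":0,"tz":-2,"yaw":0},
    {"tx":-4,"ty":0,"tz":0,"yaw":0},
    {"tx":-4,"ty":0,"tz":0,"yaw":0},
    {"tx":-4,"ty":0,"tz":0,"yaw":0},
    {"tx":-4,"ty":0,"tz":0,"yaw":0},
    {"tx":-3,"ty":0,"tz":0,"yaw":0},
    {"tx":0,"ty":0,"tz":0,"yaw":0}
  ]
}}

```text
time_s: 42.2
position: [0.3666, -0.0582, 0.2564]
tool_rot: [[0.036, 0.993, 0.11], [0.999, -0.037, 0.001], [0.006, 0.11, -0.994]]
ft_force: [1.2, 0.3, -0.8]
grip_width: 0.0338
```

```bash
python3 - <<'E'
from h import *
st(); b,p=snap('top','t12'); s,p2=snap('scene','s2'); p=env.camera_params('top')
A=cv2.resize(b[130:240,130:370],(800,367),interpolation=cv2.INTER_CUBIC);B=cv2.resize(s[130:215,90:360],(733,231),interpolation=cv2.INTER_CUBIC)
im=np.zeros((600,800,3),np.uint8);im[:367]=A;im[368:599,:733]=B
cv2.imwrite('pics/fin.png',im[:,:,::-1])
print([proj(p,X) for X in [(.4166,.2373,.107),(.4075,.1244,.107)]])
E
```

```text
42.2 [ 0.3666 -0.0582  0.2564] [[0.036, 0.993, 0.11], [0.999, -0.037, 0.001], [0.006, 0.11, -0.994]] [ 1.2  0.3 -0.8] 0.0338
[(np.float64(164.27531203738556), np.float64(213.5578174413092)), (np.float64(198.00389086722345), np.float64(216.43343465870956))]
```

View pics/fin.png

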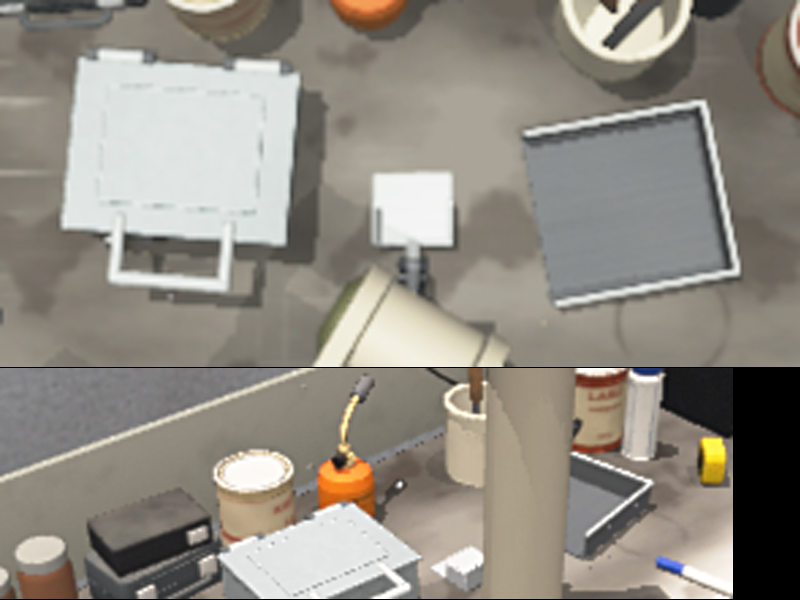

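The final picture shows the lid shut, with its bar at (170,283) where it started, the pan empty, and the scoop upright on the bench at (413,210). Handing in.

```bash
python3 -c "
from h import *
env.close_job(); print('done')"
```

```text
the job is handed in; nothing more can be done
done
```

I handed the job in at about 42 s of the 210 s allowed, with all four chips in the tub and the lid closed.

- **Lid open:** I gripped the bar, followed its arc up to the open stop and let go. The springs then held the lid open.
- **Chips:** There were four in the pan. I scooped all of them in three passes, threw them off the scoop over the tub with a sharp reversal, and touched none by hand.
- **Finish:** I laid the empty scoop on the bench between the tub and the pan, then pulled the lid down to its stop, which pushed back at about 35 N. After that I released it and moved the arm clear.

**Last checks:** After the dump, the overhead view showed four separate chips in the tub. The final pictures show:
- the pan is empty;
- no stray chips in view;
- the scoop lies flat and right way up;
- the lid bar is within about a pixel of its starting closed position.

The highest wrist forces I read at the end of a move were about 52 N, when I pushed the lid against its open stop, and about 40 N, when the scoop pressed on the pan floor. Both are under the 120 N limit, though I only sampled at the end of each move.

**Not fully checked:** The tool's tilt drifted during the moves, ending about 6 degrees off vertical, which did not affect the result. I confirmed the lid is shut from its position and the stop force, not from an angle reading. I also did not compare the wood block, tape measure and spray can with their starting places. The arm was not near them.

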